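# Refit a trial-lens tray with freshly moulded rails

## Task

The two new slotted rails for the trial-lens tray have set in their mould. Take the lid off the mould and lay it aside on the bench, lift both rails out and lay one flat in each bay of the tray, slots up, then move every lens from the drying rack into the tray, standing upright and fully down, one to a slot, red lenses in the rail of the red-marked bay and blue ones in the rail of the blue-marked bay. Put the lid squarely back on the empty mould; let no lens fall over, and leave the trial frame, spray bottle and penlight where they are.

Things in the scene. Friction and masses are not known exactly. Their poses are not given: they have to be found in the camera images.
- mould: lower half of an aluminium two-cavity casting mould, fixed to the bench: 84 mm (x) by 264 mm (y) by 28 mm high, on a thin dark base plate (104 by 284 mm). Origin: centre of its underside; z up, y along its length. Two open cavities 57 by 111 mm, 12 mm deep (floor 16 mm above the bench), centred at y = +62 and -62 mm
- mould_top (a point): centre of the mould's upper face, 28 mm above the bench, axes as the mould's; where the lid's origin belongs
- mould_lid: aluminium upper half of the mould, about 650 g, handle on top: 84 (x) by 264 (y) by 22 mm thick, hollow below, with six steel blades that shape the slots and reach 5 mm below its rim. Origin: centre of the lower rim; y along its length. Starts on the mould; fits either way round; on the bench it stands on its blades, origin 5 mm up
- lid_grip (a point): middle of the lid's black handle bar, 65 mm above the lid's rim; the bar is 14 mm square and 124 mm long, along the lid's y, with 36 mm free beneath it
- rail_a: one of two like cream plastic rails, same either way round: 54 (x) by 108 (y) by 26 mm high, 120 g; three cross slots on top at y = -40, 0, 40 mm, each 48 (x) by 10 mm (y), 22 mm deep, bevelled to 18 mm over the top 4 mm. Origin: centre of underside. Starts slots-up in a mould cavity under the lid, its top 14 mm standing above the mould face
- rail_b: the other of two like cream plastic rails, same either way round: 54 (x) by 108 (y) by 26 mm high, 120 g; three cross slots on top at y = -40, 0, 40 mm, each 48 (x) by 10 mm (y), 22 mm deep, bevelled to 18 mm over the top 4 mm. Origin: centre of underside. Starts slots-up in a mould cavity under the lid, its top 14 mm standing above the mould face
- tray: beige tray of a trial-lens case with pale wood edging, loose on the bench, 1.6 kg: 122 (x) by 298 mm (y), 14 mm high (edging 18 mm). Origin: centre of its underside. Two bays 61 by 115 mm, 8 mm deep, long side along y, centred at y = +64 mm (flanked by red strips) and -64 mm (flanked by blue strips)
- red_bay (a point): centre of the floor of the red-marked bay, 6 mm above the bench, axes as the tray's
- blue_bay (a point): centre of the floor of the blue-marked bay, 6 mm above the bench, axes as the tray's
- rack: white drying rack, fixed to the bench: 64 mm (x) by 256 mm (y) by 30 mm high, on a thin grey foot plate. Origin: centre of its underside. Six cross slots at y = -100, -60, -20, 20, 60, 100 mm, each 48 mm (x) by 10.5 mm (y) and 22 mm deep (slot floor 8 mm above the bench), in which the lenses stand with their thickness along the rack's y
- lens_red_1: trial lens, magenta-red: round rim 44 mm across, 7 mm thick, with a flat foot 28 mm wide; above it a flat tab 18 mm wide (x), 9 mm thick (y), 24 mm tall; 66 mm tall in all, 30 g. Origin: centre of the foot; z up through the tab (tab centre at 54 mm), y through the thickness. Starts upright in one of the rack's slots; None if absent this time
- lens_red_2: trial lens, magenta-red: round rim 44 mm across, 7 mm thick, with a flat foot 28 mm wide; above it a flat tab 18 mm wide (x), 9 mm thick (y), 24 mm tall; 66 mm tall in all, 30 g. Origin: centre of the foot; z up through the tab (tab centre at 54 mm), y through the thickness. Starts upright in one of the rack's slots; None if absent this time
- lens_red_3: trial lens, magenta-red: round rim 44 mm across, 7 mm thick, with a flat foot 28 mm wide; above it a flat tab 18 mm wide (x), 9 mm thick (y), 24 mm tall; 66 mm tall in all, 30 g. Origin: centre of the foot; z up through the tab (tab centre at 54 mm), y through the thickness. Starts upright in one of the rack's slots; None if absent this time
- lens_blue_1: trial lens, blue: round rim 44 mm across, 7 mm thick, with a flat foot 28 mm wide; above it a flat tab 18 mm wide (x), 9 mm thick (y), 24 mm tall; 66 mm tall in all, 30 g. Origin: centre of the foot; z up through the tab (tab centre at 54 mm), y through the thickness. Starts upright in one of the rack's slots; None if absent this time
- lens_blue_2: trial lens, blue: round rim 44 mm across, 7 mm thick, with a flat foot 28 mm wide; above it a flat tab 18 mm wide (x), 9 mm thick (y), 24 mm tall; 66 mm tall in all, 30 g. Origin: centre of the foot; z up through the tab (tab centre at 54 mm), y through the thickness. Starts upright in one of the rack's slots; None if absent this time
- lens_blue_3: trial lens, blue: round rim 44 mm across, 7 mm thick, with a flat foot 28 mm wide; above it a flat tab 18 mm wide (x), 9 mm thick (y), 24 mm tall; 66 mm tall in all, 30 g. Origin: centre of the foot; z up through the tab (tab centre at 54 mm), y through the thickness. Starts upright in one of the rack's slots; None if absent this time
- trial_frame: trial frame (round steel lens holders on a bridge), 140 mm wide, 20 mm high, lying on the bench between robot and tray; origin in the middle of its underside. Leave it alone
- spray: white lens-cleaner bottle with a blue cap, 48 mm across, 125 mm tall, standing beyond the tray; origin at the centre of its foot. Leave it alone
- penlight: slim aluminium examination light, 125 mm long along its y, 16 mm thick, lying beyond the tray; origin under its middle. Leave it alone

How it is judged:
By the outcome, as a careful person would: the job done as asked, in the order asked, and still so for the second after the job is handed in, with the robot touching nothing.
Of lens_red_1, lens_red_2, lens_red_3, lens_blue_1, lens_blue_2, lens_blue_3 only 3 to 5 are there at a start; the rules pass over those that are not, and their reading is None.
At some moment in a run one of tray, mould_lid may be knocked a few centimetres aside while the robot is not near it.
It also fails if it takes over 210 s, if anything falls off the work surface, if the arm or the gripper's body presses on something with over 40 N, if the wrist force passes 120 N, or if a joint passes its speed limit or range.

## Robot

A 6-joint arm with a two-finger parallel gripper is mounted at the origin on the work surface. World frame = base frame: x ahead of the robot, y to its left, z up, the work surface at z = 0. Lengths are in m, angles in rad, forces in N, time in s.
With the tool pointing down it reaches from about 0.35 to 0.775 m from the base axis. Payload 7.3 kg.
Tool frame: the origin (TCP) lies on the mounting face of the last link; the fingertips stand 178 mm ahead of it and the grasp point (between the pads) lies 159 mm ahead of it; z points along the fingers, y is the line along which they close (so a half turn about z gives the same grasp; the last joint's range is limited). The gripper opens to 92 mm and grips with 3 to 60 N. Pads are 19 mm wide; open, the fingers measure 130 mm over their backs; the gripper's body (75 mm by 190 mm) begins 47 mm behind the grasp point.
Start: joints at [1.016, 0.342, 1.524, -0, 1.275, -0.146], TCP at [0.209, 0.482, 0.405] pointing down, gripper open.
Joint ranges: [-2.53, 2.53], [-0.77, 2.02], [0.04, 2.7], [-1, 4.14], [0.28, 2.66], [-3.11, 3.11]. Speed limits (rad/s): [2.57, 2.57, 3.14, 3.14, 3.14, 3.14].

## Interface

Orientations are given as a unit quaternion [w, x, y, z].
In Python, from cell import ctrl gives the robot as it stands.
- The arm moves only by the tool arm_command, never from a script. Its arguments are lists of equal length, an entry for each row: "delta_pos": the shift along the tool's x, y, z in m, a list of three; "rotation": the turn, a rotation vector about the tool's x, y, z in rad, a list of three; "fingers": the finger opening in m, from 0 to 0.0918. A call has 1 to 10 rows; each row shifts and turns the commanded pose from where the row before left it, along the tool's axes as they then stand; what a row does not reach is not made up. A row lasts 1/8 s, in which the tool goes at most 62.5 mm and 10.7 degrees, less where a joint would pass 70% of its speed; a pose out of reach is approached as far as the arm can. A call with a gripper value outside its range is refused whole. The fingers move at their own pace and stop on an object; the grip force is fixed at half the most. Time passes only in rows, so rows that do not move let the fingers close. It gives the time, the measured TCP pose, the force, the opening and the grip force at its end, in the units of the state.
- ctrl.state(): the state, without advancing time (a new reading comes with each control period).
- ctrl.read_camera(name): name is "side" or "top" or "wrist"; returns (picture, depth): 420x560x3 uint8, blue, green, red; 420x560 float32, m along the optical axis (not along the pixel's ray), 0 where there is no reading.
- ctrl.camera_info(name): a dict with "fx", "fy", "cx", "cy" (pixels), "rvec" (rotation vector, rad) and "tvec" (3), from world to camera coordinates, as OpenCV has them. Camera axes: x right, y down, z forward; pixel columns grow to the right and rows downward; lengths in m; the calibration is good to about 2 mm. A picture is of the moment at which its call begins: read the wrist's pose just before it. camera_info takes no time and is no camera call; for the wrist camera it gives the pose at the moment of the call.
- ctrl.job_done(): hands the job in; it is judged then, once.
The state is a dict: "clock": time; "qpos": joint angles; "joint_vel": joint speeds; "joint_torque": joint torques, N m; "tcp_pos": TCP position; "ee_rot": TCP orientation; "ft_force": force on the tool from outside, world axes, zero at the start; "ft_torque": the same for the moment, N m; "grip_width": opening from 0.0 (shut) to 1.0 (fully open); "gripper_force": force on a finger pad.
Only numpy, scipy, OpenCV 4.12 (cv2) and the standard library are available. Lean on these libraries where they do the work, as an engineer would, in place of code of your own. Each camera call takes 0.05 s, during which the arm holds its last target. There are 200 camera calls.

## Working session

There is one attempt and no reset: what is moved stays moved. The work goes in short steps, Python scripts to look and compute and a tool call to move; the robot and the scene stay as the last step left them, time stands still between calls to the robot, and variables do not carry over. Pictures are saved under pics/ and viewed, at most 14 in all, crops included, and the job is handed in when it is done.

Besides the shell and the picture viewer there is one more tool, called after "Call:" as name(argument=value, ...), one argument or row to a line, values as JSON. arm_command: Moves the arm, as the interface text tells. Its arguments: {"type":"object","properties":{"delta_pos":{"type":"array","items":{"type":"array","items":{"type":"number"}}},"rotation":{"type":"array","items":{"type":"array","items":{"type":"number"}}},"fingers":{"type":"array","items":{"type":"number"}}},"required":["delta_pos","rotation","fingers"]}

```bash
ls; mkdir -p pics; cat > h.py <<'E'
import numpy as np, cv2
from cell import ctrl
def cam(n):
    i=ctrl.camera_info(n); img,d=ctrl.read_camera(n)
    K=np.array([[i['fx'],0,i['cx']],[0,i['fy'],i['cy']],[0,0,1]])
    R=cv2.Rodrigues(np.array(i['rvec'],float))[0]; t=np.array(i['tvec'],float).ravel()
    return img,d,K,R,t
def world(d,K,R,t):
    v,u=np.mgrid[:d.shape[0],:d.shape[1]]
    p=np.stack([(u-K[0,2])/K[0,0]*d,(v-K[1,2])/K[1,1]*d,d],-1)
    return (p-t)@R
def ray(uv,z,K,R,t):
    uv=np.atleast_2d(uv).astype(float)
    r=np.c_[(uv[:,0]-K[0,2])/K[0,0],(uv[:,1]-K[1,2])/K[1,1],np.ones(len(uv))]@R
    c=-R.T@t
    return c+r*((z-c[2])/r[:,2])[:,None]
E
python3 - <<'E'
from h import *
s=ctrl.state(); print({k:np.round(v,3) for k,v in s.items()})
for n in['top','side']:
    img,d,K,R,t=cam(n); cv2.imwrite(f'pics/{n}0.png',img); np.savez(f'/tmp/{n}0.npz',img=img,d=d,K=K,R=R,t=t)
    print(n,K[0,0],-R.T@t,R)
E
```

```text
pics
{'clock': np.float64(0.0), 'qpos': array([ 1.016,  0.343,  1.525, -0.   ,  1.275, -0.146]), 'joint_vel': array([ 0.001, -0.002, -0.002, -0.001, -0.   , -0.001]), 'joint_torque': array([-2.0000e-03, -4.3124e+01, -2.4422e+01,  7.2000e-02,  5.6000e-02,
       -0.0000e+00]), 'tcp_pos': array([0.209, 0.482, 0.404]), 'ee_rot': array([-0.   ,  0.203,  0.979, -0.001]), 'ft_force': array([-0.139,  0.058, -0.039]), 'ft_torque': array([ 0.027,  0.018, -0.002]), 'gripper_force': np.float64(0.0), 'grip_width': np.float64(1.0)}
top 535.10066853599 [ 0.47528117 -0.02119699  1.54600347] [[-2.30358057e-03 -9.99997053e-01 -7.66210155e-04]
 [-9.96472026e-01  2.35973975e-03 -8.38923936e-02]
 [ 8.38939545e-02  5.70254098e-04 -9.96474525e-01]]
side 463.6535975679336 [0.30917602 0.93619951 0.65509525] [[-0.95709282 -0.28931588  0.0164212 ]
 [-0.16028729  0.48133813 -0.86175495]
 [ 0.24141524 -0.82741158 -0.50705892]]
```

View pics/top0.png

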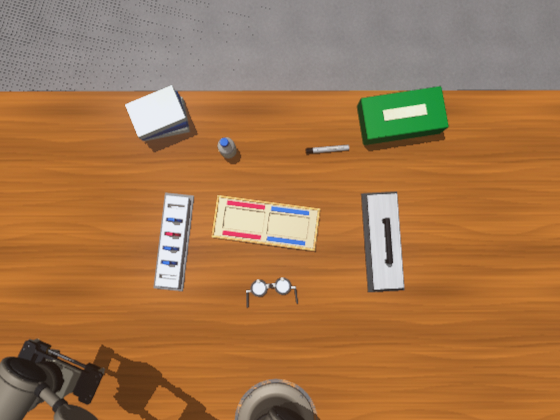

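View pics/side0.png

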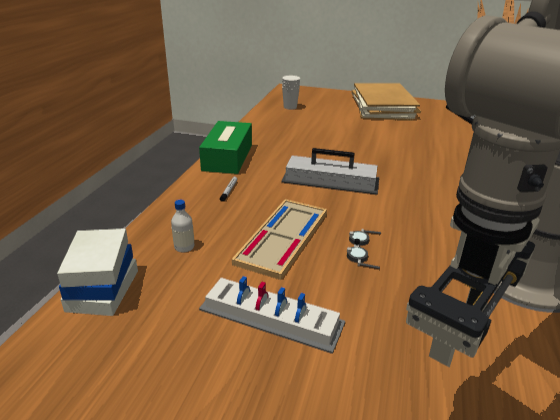

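The top view shows the rack at (174,242) holding lenses blue/red/blue/blue at v = 220, 235, 249 and 263. The tray is at (266,223) with its red bay on the left, and the lidded mould is at (384,242). The side view agrees: four lenses, with both end slots of the rack empty.

```bash
cat >> h.py <<'E'
def rect(P,m):
    "centre and long-axis angle of a masked point set in world xy"
    q=P[m][:,:2].astype(np.float32)
    (c,(w,h),a)=cv2.minAreaRect(q*1000)
    if w>h: a-=90
    return np.round(c,1),np.round(sorted((w,h)),1),round((a+90)%180-90,2),len(q)
def big(m):
    n,l,s,c=cv2.connectedComponentsWithStats(m.astype(np.uint8),connectivity=8)
    return l==1+np.argmax(s[1:,4])
def fit(img,K,R,t,mask,z):
    "minAreaRect of the pixel outline of a mask projected on plane z (long axis vs world y, deg)"
    cs=cv2.findContours(mask.astype(np.uint8),cv2.RETR_EXTERNAL,cv2.CHAIN_APPROX_NONE)[0]
    c=max(cs,key=cv2.contourArea).reshape(-1,2)
    p=ray(c,z,K,R,t)[:,:2].astype(np.float32)*1000
    (cc,(w,h),a)=cv2.minAreaRect(p)
    if w>h: a-=90
    return np.round(cc,1),np.round(sorted((w,h)),1),round((a+90)%180-90,2)
E
python3 - <<'E'
from h import *
d=np.load('/tmp/top0.npz'); img,D,K,R,t=[d[k] for k in('img','d','K','R','t')]
P=world(D,K,R,t); u,v=np.meshgrid(np.arange(560),np.arange(420))
def box(a,b,c,e): return (u>a)&(u<b)&(v>c)&(v<e)
for n,b,z0,z1 in[('lid',(355,410,180,300),.042,.06),('handle',(355,410,180,300),.085,.13),('tray',(205,325,185,260),.007,.03),('rack',(145,200,185,300),.020,.042)]:
    m=box(*b)&(P[...,2]>z0)&(P[...,2]<z1)
    m=big(m); print(n,rect(P,m),'medz',np.median(P[m][:,2]),fit(img,K,R,t,m,np.median(P[m][:,2])))
hsv=cv2.cvtColor(img,cv2.COLOR_BGR2HSV)
b=box(205,325,185,260)
for n,lo,hi in[('red',165,180),('blue',105,125)]:
    m=b&(hsv[...,0]>=lo)&(hsv[...,0]<=hi)&(hsv[...,1]>120)
    print(n,P[m].mean(0),m.sum())
b=box(145,200,185,300)
for n,lo,hi in[('red',160,180),('blue',105,125)]:
    m=b&(hsv[...,0]>=lo)&(hsv[...,0]<=hi)&(hsv[...,1]>120)&(P[...,2]>.045)
    k,l,s,c=cv2.connectedComponentsWithStats(m.astype(np.uint8))
    for i in range(1,k):
        if s[i,4]>5: print(n,c[i],P[l==i].mean(0),s[i,4])
E
```

```text
lid (array([ 504.6, -307.7]), array([ 85.7, 264.1]), -86.84, 2576) medz 0.04957179507665354 (array([ 504.4, -306.8]), array([ 85.6, 263.7]), -86.89)
handle (array([ 505.6, -307. ]), array([ 15.5, 121.8]), -87.11, 261) medz 0.09894615819536896 (array([ 505.4, -306.6]), array([ 15.4, 121.6]), -86.81)
tray (array([558.2,  27.5]), array([123.8, 298.6]), -7.33, 2883) medz 0.014003611666669618 (array([558.5,  27.4]), array([123.4, 298.2]), -7.57)
rack (array([505.6, 292.2]), array([ 67.4, 256.7]), 83.89, 1781) medz 0.028863258562286106 (array([505.5, 291.5]), array([ 66.6, 255.9]), 83.98)
red [0.56310232 0.08932631 0.02504524] 291
blue [ 0.54795576 -0.03683929  0.01424061] 275
red [169.86956522 233.34782609] [0.52450718 0.28873576 0.06819388] 23
blue [170.88888889 219.05555556] [0.56376039 0.28567515 0.07237024] 18
blue [167.52631579 247.84210526] [0.48462026 0.29382415 0.07188434] 19
blue [165.5 262. ] [0.44590004 0.29925356 0.06972509] 22
```

```bash
cat > mv.py <<'E'
"mv.py x y z ang N [x y z ang N ...]: rows (tool axes) taking the grasp point through mm/deg targets"
import sys
from h import *
from scipy.spatial.transform import Rotation as Ro, Slerp
def down(a): c,s=np.cos(np.radians(a)),np.sin(np.radians(a)); return Ro.from_matrix(np.array([[-s,c,0],[c,s,0],[0,0,-1]]))
s=ctrl.state(); q=s['ee_rot']; r=Ro.from_quat([q[1],q[2],q[3],q[0]]); p=np.array(s['tcp_pos'])
a=[float(x) for x in sys.argv[1:]]
m=r.as_matrix(); print('t %.1f grasp'%s['clock'],np.round((p+m[:,2]*.159)*1e3,1),'ang %.2f'%np.degrees(np.arctan2(m[1,1],m[0,1])),'F',np.round(s['ft_force'],1),'grip',round(float(s['grip_width'])*91.8,1),'q6 %.2f'%s['qpos'][5])
for i in range(0,len(a),5):
    x,y,z,g,n=a[i:i+5]; n=int(n); r2=down(g); p2=np.array([x,y,z])/1e3+[0,0,.159]
    rv=(r.inv()*r2).as_rotvec(); st=Ro.from_rotvec(rv/n); D=[]; 
    for k in range(n): D.append(np.round(r.inv().apply((p2-p)/n),4).tolist()); r=r*st
    print('D',D); print('R',np.round(rv/n,4).tolist(),'x',n); p=p2
E
python3 mv.py 460 120 250 -10 10  505 -307 220 -86.9 10
```

```text
t 0.1 grasp [208.5 481.5 245.1] ang 66.58 F [-0.6  0.4 -1.3] grip 91.9 q6 -0.15
D [[-0.0374, -0.0232, -0.0005], [-0.0402, -0.018, -0.0005], [-0.0422, -0.0125, -0.0005], [-0.0435, -0.0067, -0.0005], [-0.044, -0.0009, -0.0005], [-0.0438, 0.005, -0.0005], [-0.0427, 0.0108, -0.0005], [-0.0409, 0.0164, -0.0005], [-0.0383, 0.0217, -0.0005], [-0.0351, 0.0266, -0.0005]]
R [-0.0001, 0.0001, 0.1336] x 10
D [[-0.0413, 0.0118, 0.003], [-0.0393, 0.0173, 0.003], [-0.0367, 0.0224, 0.003], [-0.0333, 0.0271, 0.003], [-0.0294, 0.0313, 0.003], [-0.025, 0.0349, 0.003], [-0.0201, 0.038, 0.003], [-0.0148, 0.0403, 0.003], [-0.0093, 0.0419, 0.003], [-0.0036, 0.0428, 0.003]]
R [0.0, 0.0, 0.1342] x 10
```

Call:
arm_command(
  delta_pos=[
    [-0.037, -0.023, -0.0005],
    [-0.04, -0.018, -0.0005],
    [-0.042, -0.0125, -0.0005],
    [-0.0435, -0.0067, -0.0005],
    [-0.044, -0.001, -0.0005],
    [-0.044, 0.005, -0.0005],
    [-0.043, 0.011, -0.0005],
    [-0.041, 0.0165, -0.0005],
    [-0.038, 0.022, -0.0005],
    [-0.035, 0.0265, -0.0005],
  ],
  rotation=[
    [0, 0, 0.134],
    [0, 0, 0.134],
    [0, 0, 0.134],
    [0, 0, 0.134],
    [0, 0, 0.134],
    [0, 0, 0.134],
    [0, 0, 0.134],
    [0, 0, 0.134],
    [0, 0, 0.134],
    [0, 0, 0.134],
  ],
  fingers=[0.0918, 0.0918, 0.0918, 0.0918, 0.0918, 0.0918, 0.0918, 0.0918, 0.0918, 0.0918],
)

```text
clock: 1.35
tcp_pos: [0.46, 0.119, 0.4095]
ee_rot: [-0.0, 0.769, 0.64, -0.0]
ft_force: [-0.0, 0.1, -0.4]
grip_width: 1.0
gripper_force: 0.0
```

Call:
arm_command(
  delta_pos=[
    [-0.041, 0.012, 0.003],
    [-0.039, 0.017, 0.003],
    [-0.037, 0.0225, 0.003],
    [-0.033, 0.027, 0.003],
    [-0.0295, 0.031, 0.003],
    [-0.025, 0.035, 0.003],
    [-0.02, 0.038, 0.003],
    [-0.015, 0.04, 0.003],
    [-0.009, 0.042, 0.003],
    [-0.0035, 0.043, 0.003],
  ],
  rotation=[
    [0, 0, 0.134],
    [0, 0, 0.134],
    [0, 0, 0.134],
    [0, 0, 0.134],
    [0, 0, 0.134],
    [0, 0, 0.134],
    [0, 0, 0.134],
    [0, 0, 0.134],
    [0, 0, 0.134],
    [0, 0, 0.134],
  ],
  fingers=[0.0918, 0.0918, 0.0918, 0.0918, 0.0918, 0.0918, 0.0918, 0.0918, 0.0918, 0.0918],
)

```text
clock: 2.6
tcp_pos: [0.5033, -0.3076, 0.3791]
ee_rot: [-0.0, 1.0, 0.024, -0.0]
ft_force: [-0.6, -0.5, 0.2]
grip_width: 1.0
gripper_force: 0.0
```

```bash
python3 - <<'E'
from h import *
img,d,K,R,t=cam('wrist'); cv2.imwrite('pics/w1.png',img); print(K[0,0],-R.T@t); print(R.round(3))
P=world(d,K,R,t)
m=(P[...,2]>.085)&(P[...,2]<.11); 
if m.any(): m=big(m); print(rect(P,m),np.median(P[m][:,2]),fit(img,K,R,t,m,np.median(P[m][:,2])))
E
python3 mv.py 505 -307 94 -86.9 4
```

```text
306.8978946635677 [ 0.5777762  -0.30387544  0.35891152]
[[ 0.048 -0.999 -0.001]
 [-0.959 -0.046  0.279]
 [-0.279 -0.013 -0.96 ]]
(array([ 503.3, -306.2]), array([ 13.3, 123.2]), -86.96, 2093) 0.09957364235706888 (array([ 503.9, -306.2]), array([ 13.1, 122.9]), -86.95)
t 2.6 grasp [ 503.1 -312.6  219.4] ang -87.72 F [-1.3 -4.2 -0.1] grip 91.7 q6 0.85
D [[0.0005, -0.0014, 0.0313], [0.0005, -0.0013, 0.0313], [0.0005, -0.0013, 0.0313], [0.0005, -0.0013, 0.0313]]
R [0.0006, 0.0001, -0.0036] x 4
```

View pics/w1.png

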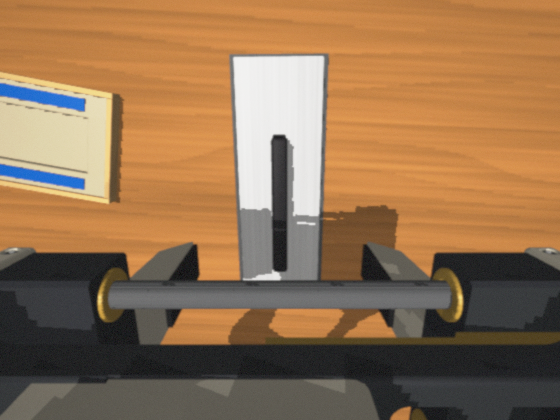

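The wrist view shows the handle at u 272–288, v 135–270, which agrees with the top view to about 1.5 mm. The arm needs settling rows after fast moves.

Call:
arm_command(
  delta_pos=[
    [0, 0, 0],
    [0, 0, 0],
    [0, 0, 0.02],
  ],
  rotation=[
    [0, 0, 0],
    [0, 0, 0],
    [0, 0, 0],
  ],
  fingers=[0.05, 0.05, 0.05],
)

```text
clock: 3.02
tcp_pos: [0.5038, -0.3051, 0.3612]
ee_rot: [0.001, 1.0, 0.028, 0.001]
ft_force: [-0.2, -0.7, 0.3]
grip_width: 0.72
gripper_force: 0.0
```

Call:
arm_command(
  delta_pos=[
    [0, 0, 0],
    [0, 0, 0],
  ],
  rotation=[
    [0, 0, 0],
    [0, 0, 0],
  ],
  fingers=[0.05, 0.05],
)

```text
clock: 3.28
tcp_pos: [0.5036, -0.3056, 0.3605]
ee_rot: [0.0, 1.0, 0.027, 0.0]
ft_force: [0.9, -0.1, 0.2]
grip_width: 0.559
gripper_force: 0.0
```

```bash
python3 - <<'E'
from h import *
img,d,K,R,t=cam('wrist')
P=world(d,K,R,t)
m=(P[...,2]>.085)&(P[...,2]<.11); m=big(m); print(rect(P,m),np.median(P[m][:,2]),fit(img,K,R,t,m,np.median(P[m][:,2])))
m=(P[...,2]>.045)&(P[...,2]<.055); m=big(m); print(rect(P,m))
E
python3 mv.py 504.5 -306.5 94 -86.9 4
```

```text
(array([ 504.8, -306.8]), array([ 13.9, 120.2]), -87.31, 2376) 0.09955447279426007 (array([ 505.4, -306.8]), array([ 13.8, 120.3]), -87.29)
(array([ 525.7, -305.3]), array([ 84.2, 217.4]), -86.93, 17560)
t 3.3 grasp [ 503.8 -305.9  201.6] ang -86.92 F [ 0.4 -0.2 -0. ] grip 50.4 q6 0.84
D [[0.0002, 0.0002, 0.0269], [0.0002, 0.0002, 0.0269], [0.0002, 0.0002, 0.0269], [0.0002, 0.0002, 0.0269]]
R [0.0002, -0.0003, -0.0001] x 4
```

Call:
arm_command(
  delta_pos=[
    [0.0002, 0.0002, 0.027],
    [0.0002, 0.0002, 0.027],
    [0.0002, 0.0002, 0.027],
    [0.0002, 0.0002, 0.027],
    [0, 0, 0],
    [0, 0, 0],
    [0, 0, 0],
    [0, 0, 0],
    [0, 0, 0],
  ],
  rotation=[
    [0, 0, 0],
    [0, 0, 0],
    [0, 0, 0],
    [0, 0, 0],
    [0, 0, 0],
    [0, 0, 0],
    [0, 0, 0],
    [0, 0, 0],
    [0, 0, 0],
  ],
  fingers=[0.05, 0.05, 0.05, 0.05, 0.05, 0.0, 0.0, 0.0, 0.0],
)

```text
clock: 4.45
tcp_pos: [0.5043, -0.307, 0.2522]
ee_rot: [0.0, 1.0, 0.026, 0.0]
ft_force: [-0.1, 1.0, 0.2]
grip_width: 0.158
gripper_force: 0.0
```

```bash
python3 mv.py 504.5 -306.7 140 -86.9 5 460 -490 140 -86.9 5 
```

```text
t 4.5 grasp [ 504.4 -307.1   93.2] ang -86.98 F [-0.1  1.   0.2] grip 14.5 q6 0.84
D [[0.0001, -0.0001, -0.0094], [0.0001, -0.0001, -0.0094], [0.0001, -0.0001, -0.0094], [0.0001, -0.0001, -0.0094], [0.0001, -0.0001, -0.0094]]
R [0.0001, -0.0001, -0.0003] x 5
D [[-0.0109, 0.0361, 0.0], [-0.0109, 0.0361, 0.0], [-0.0109, 0.0361, 0.0], [-0.0109, 0.0361, 0.0], [-0.0109, 0.0361, 0.0]]
R [0.0, -0.0, 0.0] x 5
```

Call:
arm_command(
  delta_pos=[
    [0, 0, 0],
    [0, 0, 0],
    [0, 0, -0.006],
    [0, 0, -0.009],
    [0, 0, -0.009],
    [0, 0, -0.012],
    [0, 0, -0.012],
    [0, 0, 0],
  ],
  rotation=[
    [0, 0, 0],
    [0, 0, 0],
    [0, 0, 0],
    [0, 0, 0],
    [0, 0, 0],
    [0, 0, 0],
    [0, 0, 0],
    [0, 0, 0],
  ],
  fingers=[0, 0, 0, 0, 0, 0, 0, 0],
)

```text
clock: 5.45
tcp_pos: [0.5045, -0.3072, 0.3012]
ee_rot: [0.001, 1.0, 0.026, 0.001]
ft_force: [-0.5, -1.0, -4.8]
grip_width: 0.147
gripper_force: 30.0
```

Call:
arm_command(
  delta_pos=[
    [-0.006, 0.018, 0],
    [-0.011, 0.036, 0],
    [-0.011, 0.036, 0],
    [-0.011, 0.036, 0],
    [-0.011, 0.036, 0],
    [-0.005, 0.018, 0],
    [0, 0, 0.02],
    [0, 0, 0.03],
    [0, 0, 0.015],
    [0, 0, 0],
  ],
  rotation=[
    [0, 0, 0],
    [0, 0, 0],
    [0, 0, 0],
    [0, 0, 0],
    [0, 0, 0],
    [0, 0, 0],
    [0, 0, 0],
    [0, 0, 0],
    [0, 0, 0],
    [0, 0, 0],
  ],
  fingers=[0, 0, 0, 0, 0, 0, 0, 0, 0, 0],
)

```text
clock: 6.7
tcp_pos: [0.4586, -0.4893, 0.2333]
ee_rot: [-0.001, 1.0, 0.026, -0.001]
ft_force: [0.2, 0.3, -4.9]
grip_width: 0.15
gripper_force: 30.0
```

Call:
arm_command(
  delta_pos=[
    [0, 0, 0],
    [0, 0, 0.003],
    [0, 0, 0.002],
    [0, 0, 0.001],
    [0, 0, 0],
  ],
  rotation=[
    [0, 0, 0],
    [0, 0, 0],
    [0, 0, 0],
    [0, 0, 0],
    [0, 0, 0],
  ],
  fingers=[0, 0, 0, 0, 0],
)

```text
clock: 7.32
tcp_pos: [0.4588, -0.4896, 0.2292]
ee_rot: [0.0, 1.0, 0.026, 0.0]
ft_force: [-1.1, 0.2, -2.4]
grip_width: 0.145
gripper_force: 30.0
```

```bash
python3 mv.py 460 -490 70 -86.9 1
```

```text
t 7.3 grasp [ 458.8 -489.7   70.2] ang -86.97 F [-1.1  0.2 -2.4] grip 13.3 q6 0.59
D [[0.0012, 0.0004, 0.0002]]
R [0.0002, -0.0002, -0.0013] x 1
```

Call:
arm_command(
  delta_pos=[
    [0, 0, 0.0005],
    [0, 0, 0],
    [0, 0, 0],
    [0, 0, 0],
    [0, 0, -0.03],
    [0, 0, -0.05],
    [0, 0, -0.05],
  ],
  rotation=[
    [0, 0, 0],
    [0, 0, 0],
    [0, 0, 0],
    [0, 0, 0],
    [0, 0, 0],
    [0, 0, 0],
    [0, 0, 0],
  ],
  fingers=[0.05, 0.05, 0.05, 0.05, 0.05, 0.05, 0.05],
)

```text
clock: 8.2
tcp_pos: [0.4587, -0.4896, 0.3594]
ee_rot: [-0.0, 1.0, 0.026, -0.0]
ft_force: [1.0, -0.5, -0.0]
grip_width: 0.548
gripper_force: 0.0
```

```bash
python3 mv.py 505 -307 200 -86.9 6
```

```text
t 8.2 grasp [ 458.7 -489.5  200.4] ang -86.98 F [ 1.  -0.5 -0. ] grip 50.3 q6 0.59
D [[0.0093, -0.03, 0.0001], [0.0093, -0.03, 0.0001], [0.0093, -0.03, 0.0001], [0.0093, -0.03, 0.0001], [0.0093, -0.03, 0.0001], [0.0093, -0.03, 0.0001]]
R [-0.0001, 0.0, -0.0002] x 6
```

Call:
arm_command(
  delta_pos=[
    [-0.001, -0.03, 0],
    [-0.001, -0.04, 0],
    [-0.001, -0.04, 0],
    [-0.001, -0.04, 0],
    [-0.002, -0.03, 0],
    [0, 0, 0],
    [0, 0, 0],
    [0, 0, 0],
  ],
  rotation=[
    [0, 0, 0],
    [0, 0, 0],
    [0, 0, 0],
    [0, 0, 0],
    [0, 0, 0],
    [0, 0, 0],
    [0, 0, 0],
    [0, 0, 0],
  ],
  fingers=[0.08, 0.08, 0.08, 0.08, 0.08, 0.08, 0.08, 0.08],
)

```text
clock: 9.2
tcp_pos: [0.4434, -0.3112, 0.3581]
ee_rot: [0.0, 1.0, 0.026, 0.0]
ft_force: [-0.2, -0.8, -1.1]
grip_width: 0.872
gripper_force: 0.0
```

```bash
python3 - <<'E'
from h import *
img,d,K,R,t=cam('wrist'); cv2.imwrite('pics/w2.png',img)
P=world(d,K,R,t)
m=(P[...,2]>.036)&(P[...,2]<.048)&(abs(P[...,0]-.505)<.14)&(abs(P[...,1]+.307)<.05)
k,l,s,c=cv2.connectedComponentsWithStats(m.astype(np.uint8),connectivity=4)
for i in range(1,k):
    if s[i,4]>800: print(rect(P,l==i),np.median(P[l==i][:,2]))
E
python3 mv.py 443 -310 49 -86.9 5
```

```text
(array([ 563.1, -303.3]), array([ 54.1, 104.4]), -86.94, 6003) 0.04148306803583459
(array([ 441.1, -310. ]), array([ 54.2, 107.5]), -86.84, 4356) 0.041552360693646706
t 9.2 grasp [ 443.3 -311.1  199. ] ang -87.03 F [-0.2 -0.8  0.1] grip 79.9 q6 0.77
D [[-0.0001, -0.0002, 0.03], [-0.0001, -0.0002, 0.03], [-0.0001, -0.0002, 0.03], [-0.0001, -0.0002, 0.03], [-0.0001, -0.0002, 0.03]]
R [0.0, -0.0, -0.0004] x 5
```

View pics/w2.png

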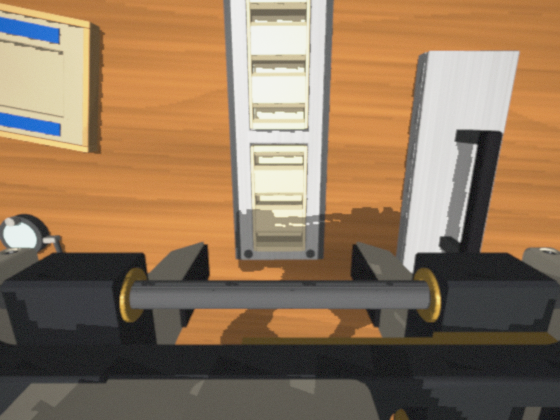

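Both rails show in the mould, the near one at about (280,200) and the far one at about (280,65). The lid stands off to the right. Next I grip the near rail.

Call:
arm_command(
  delta_pos=[
    [-0.0005, -0.0002, 0.04],
    [-0.0005, -0.0002, 0.04],
    [-0.0002, -0.0002, 0.04],
    [0, -0.0002, 0.025],
    [0, 0, 0.005],
    [0, 0, 0],
    [0, 0, 0],
  ],
  rotation=[
    [0, 0, 0],
    [0, 0, 0],
    [0, 0, 0],
    [0, 0, 0],
    [0, 0, 0],
    [0, 0, 0],
    [0, 0, 0],
  ],
  fingers=[0.08, 0.08, 0.08, 0.08, 0.08, 0.08, 0.08],
)

```text
clock: 10.12
tcp_pos: [0.4424, -0.3099, 0.2094]
ee_rot: [0.001, 1.0, 0.026, 0.001]
ft_force: [0.1, -0.5, 0.4]
grip_width: 0.871
gripper_force: 0.0
```

```bash
python3 mv.py 442 -310 48.5 -86.9 1
```

```text
t 10.1 grasp [ 442.7 -310.2   50.4] ang -86.99 F [ 0.1 -0.5  0.4] grip 80.0 q6 0.77
D [[-0.0004, 0.0, 0.0019]]
R [0.0017, -0.0018, -0.0015] x 1
```

Call:
arm_command(
  delta_pos=[
    [0, 0, 0.002],
    [0, 0, 0],
    [0, 0, 0],
    [0, 0, 0],
    [0, 0, 0],
    [0, 0, 0],
    [0, 0, 0],
  ],
  rotation=[
    [0, 0, 0],
    [0, 0, 0],
    [0, 0, 0],
    [0, 0, 0],
    [0, 0, 0],
    [0, 0, 0],
    [0, 0, 0],
  ],
  fingers=[0.08, 0.03, 0.03, 0.03, 0.03, 0.03, 0.03],
)

```text
clock: 11.0
tcp_pos: [0.4421, -0.3095, 0.2063]
ee_rot: [0.0, 1.0, 0.026, 0.0]
ft_force: [-0.3, 0.8, 1.9]
grip_width: 0.583
gripper_force: 30.1
```

Call:
arm_command(
  delta_pos=[
    [0, 0, -0.005],
    [0, 0, -0.01],
    [0, 0, -0.02],
    [0, 0, -0.03],
    [0, 0, -0.03],
    [0, 0, 0],
  ],
  rotation=[
    [0, 0, 0],
    [0, 0, 0],
    [0, 0, 0],
    [0, 0, 0],
    [0, 0, 0],
    [0, 0, 0],
  ],
  fingers=[0.03, 0.03, 0.03, 0.03, 0.03, 0.03],
)

```text
clock: 11.75
tcp_pos: [0.4425, -0.3098, 0.3038]
ee_rot: [0.002, 1.0, 0.026, 0.002]
ft_force: [-0.1, 0.3, -1.1]
grip_width: 0.585
gripper_force: 30.0
```

```bash
cat > tray.py <<'E'
from h import *
img,D,K,R,t=cam('top'); P=world(D,K,R,t); u,v=np.meshgrid(np.arange(560),np.arange(420))
hsv=cv2.cvtColor(img,cv2.COLOR_BGR2HSV)
b=(u>190)&(u<345)&(v>170)&(v<275)
m=big(b&(P[...,2]>.007)&(P[...,2]<.05)); c,w,a,n=rect(P,m); f=fit(img,K,R,t,m,.014); print('tray',c,w,a,f)
mm=b&(P[...,2]>.007)&(P[...,2]<.03); e=[]
for lo,hi in((165,180),(105,125)):
    e.append(P[mm&(hsv[...,0]>=lo)&(hsv[...,0]<=hi)&(hsv[...,1]>120)].mean(0)[:2]*1e3)
print('red,blue strips',e)
print('angle from strips',np.degrees(np.arctan2(*(e[0]-e[1])[::-1]))-90)
c=f[0]; a=f[2]; yv=np.array([-np.sin(np.radians(a)),np.cos(np.radians(a))])
if (e[0]-e[1])@yv<0: print('FLIPPED')
print('red',np.round(c+64*yv,1),'blue',np.round(c-64*yv,1))
g=b&(P[...,2]>.022)&(P[...,2]<.04)
k,l,s,cc=cv2.connectedComponentsWithStats(g.astype(np.uint8),connectivity=8)
for i in range(1,k):
    if s[i,4]>200: print('rail',rect(P,l==i),fit(img,K,R,t,l==i,.032))
E
python3 tray.py; python3 mv.py 460 -130 150 -45 6
```

```text
tray [559.9  27.5] [125.7 300.3] -7.84 (array([559.6,  27.3]), array([125.1, 299.1]), -7.85)
red,blue strips [array([564.3761749 ,  90.56121846]), array([547.75138305, -37.31936278])]
angle from strips -7.407051483275353
red [568.3  90.7] blue [550.9 -36.1]
t 11.8 grasp [ 442.3 -309.7  143.1] ang -86.97 F [-0.3 -0.3 -2. ] grip 53.8 q6 0.77
D [[0.0046, -0.0297, -0.0012], [0.0081, -0.0289, -0.0012], [0.0116, -0.0277, -0.0012], [0.0149, -0.0261, -0.0012], [0.018, -0.0241, -0.0012], [0.0208, -0.0217, -0.0012]]
R [0.0003, -0.0002, -0.1221] x 6
```

```bash
python3 mv.py 550.5 -36.2 150 -7.4 9
```

```text
t 11.8 grasp [ 442.3 -309.7  143.1] ang -86.97 F [-0.3 -0.3 -2. ] grip 53.8 q6 0.77
D [[0.0136, -0.0297, -0.0008], [0.018, -0.0272, -0.0008], [0.022, -0.0241, -0.0008], [0.0255, -0.0205, -0.0008], [0.0283, -0.0163, -0.0008], [0.0305, -0.0118, -0.0008], [0.0319, -0.0069, -0.0008], [0.0326, -0.002, -0.0008], [0.0325, 0.0031, -0.0008]]
R [0.0003, -0.0, -0.1543] x 9
```

Call:
arm_command(
  delta_pos=[
    [0.0136, -0.0297, -0.001],
    [0.018, -0.027, -0.001],
    [0.022, -0.024, -0.001],
    [0.0255, -0.0205, -0.001],
    [0.0283, -0.0163, -0.001],
    [0.0305, -0.0118, -0.001],
    [0.032, -0.007, -0.001],
    [0.0325, -0.002, 0],
    [0.0325, 0.003, 0],
  ],
  rotation=[
    [0, 0, -0.154],
    [0, 0, -0.154],
    [0, 0, -0.154],
    [0, 0, -0.154],
    [0, 0, -0.154],
    [0, 0, -0.154],
    [0, 0, -0.154],
    [0, 0, -0.154],
    [0, 0, -0.154],
  ],
  fingers=[0.03, 0.03, 0.03, 0.03, 0.03, 0.03, 0.03, 0.03, 0.03],
)

```text
clock: 12.92
tcp_pos: [0.5506, -0.0355, 0.3066]
ee_rot: [-0.001, 0.751, 0.661, -0.001]
ft_force: [0.6, -0.4, -1.4]
grip_width: 0.584
gripper_force: 30.0
```

Call:
arm_command(
  delta_pos=[
    [0, 0, 0],
    [0, 0, 0],
    [0, 0, 0],
  ],
  rotation=[
    [0, 0, 0],
    [0, 0, 0],
    [0, 0, 0],
  ],
  fingers=[0.03, 0.03, 0.03],
)

```text
clock: 13.3
tcp_pos: [0.5504, -0.0374, 0.3078]
ee_rot: [-0.0, 0.753, 0.658, -0.0]
ft_force: [-0.1, 0.2, -1.5]
grip_width: 0.587
gripper_force: 30.0
```

```bash
python3 - <<'E'
from h import *
img,d,K,R,t=cam('wrist'); cv2.imwrite('pics/w3.png',img); np.savez('/tmp/w3.npz',img=img,d=d,K=K,R=R,t=t)
P=world(d,K,R,t)
hsv=cv2.cvtColor(img,cv2.COLOR_BGR2HSV)
for n,lo,hi in(('red',165,180),('blue',105,125)):
    m=(hsv[...,0]>=lo)&(hsv[...,0]<=hi)&(hsv[...,1]>120)&(P[...,2]<.03)
    k,l,s,c=cv2.connectedComponentsWithStats(m.astype(np.uint8))
    for i in range(1,k):
        if s[i,4]>150: print(n,rect(P,l==i),fit(img,K,R,t,l==i,.0145),np.median(P[l==i][:,2]))
E
python3 mv.py 550.5 -36.2 60 -7.4 3
```

```text
red (array([520.5,  87.9]), array([13.2, 89.3]), -7.4, 1873) (array([520.3,  87.8]), array([12.9, 89.1]), -7.72) 0.015120672260547011
red (array([606.6,  76.1]), array([12.6, 89.1]), -7.71, 1835) (array([606.7,  76.1]), array([12.6, 89.1]), -7.73) 0.01512070830865846
blue (array([510.4,  13.8]), array([11.6, 22. ]), -8.09, 294) (array([509.9,  13.8]), array([11.4, 22.3]), -10.1) 0.015229464143304956
blue (array([596.6,   3.5]), array([12.3, 19.2]), -6.98, 269) (array([596.6,   3.4]), array([12.1, 19.2]), -7.81) 0.015158412781681426
t 13.3 grasp [550.4 -37.4 148.9] ang -7.67 F [-0.5 -0.3 -1. ] grip 53.9 q6 -0.07
D [[0.0004, -0.0, 0.0296], [0.0004, -0.0, 0.0296], [0.0004, -0.0, 0.0296]]
R [-0.0002, 0.0, -0.0016] x 3
```

View pics/w3.png

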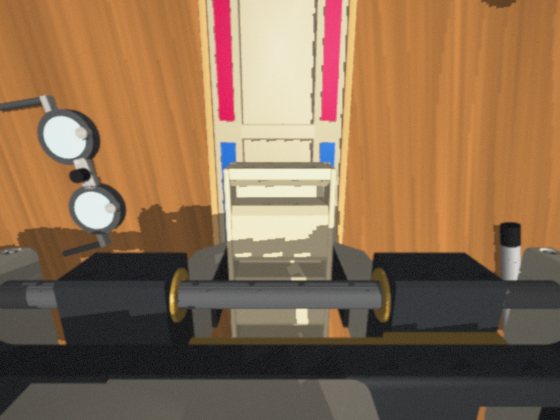

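The tray lies slightly left of the held rail's line: the blue strips are centred at u≈278 and the rail at u≈280.5. The wrist view gives the blue bay centre as about (547.8, −35.2). I correct for that and lower.

Call:
arm_command(
  delta_pos=[
    [0.0018, -0.0028, 0.02],
    [0, 0, 0.03],
    [0, 0, 0.03],
    [0, 0, 0.018],
    [0, 0, 0],
    [0, 0, 0],
  ],
  rotation=[
    [0, 0, 0],
    [0, 0, 0],
    [0, 0, 0],
    [0, 0, 0],
    [0, 0, 0],
    [0, 0, 0],
  ],
  fingers=[0.03, 0.03, 0.03, 0.03, 0.03, 0.03],
)

```text
clock: 14.1
tcp_pos: [0.5485, -0.0349, 0.211]
ee_rot: [0.001, 0.752, 0.659, 0.0]
ft_force: [-0.2, -0.3, -1.5]
grip_width: 0.58
gripper_force: 30.0
```

```bash
python3 mv.py 547.8 -35.2 38 -7.7 3
```

```text
t 14.1 grasp [548.7 -34.9  52. ] ang -7.61 F [-0.2 -0.3 -1.5] grip 53.3 q6 -0.07
D [[-0.0001, -0.0002, 0.0047], [-0.0001, -0.0002, 0.0047], [-0.0001, -0.0002, 0.0047]]
R [0.0004, 0.0, 0.0005] x 3
```

Call:
arm_command(
  delta_pos=[
    [-0.0003, -0.0008, 0.004],
    [0, 0, 0.004],
    [0, 0, 0.003],
    [0, 0, 0.002],
    [0, 0, 0.001],
    [0, 0, 0],
    [0, 0, 0],
  ],
  rotation=[
    [0, 0, 0.001],
    [0, 0, 0],
    [0, 0, 0],
    [0, 0, 0],
    [0, 0, 0],
    [0, 0, 0],
    [0, 0, 0],
  ],
  fingers=[0.03, 0.03, 0.03, 0.03, 0.03, 0.03, 0.03],
)

```text
clock: 14.98
tcp_pos: [0.5474, -0.0346, 0.1963]
ee_rot: [0.0, 0.753, 0.659, 0.0]
ft_force: [-0.1, 1.1, 0.4]
grip_width: 0.585
gripper_force: 30.0
```

```bash
python3 mv.py 547.8 -35.2 37.3 -7.7 1
```

```text
t 15.0 grasp [547.4 -34.6  37.3] ang -7.62 F [-0.1  1.1  0.4] grip 53.7 q6 -0.07
D [[-0.0005, 0.0005, 0.0]]
R [0.0001, -0.0001, 0.0014] x 1
```

Call:
arm_command(
  delta_pos=[
    [0, 0, 0],
    [0, 0, 0],
    [0, 0, 0],
    [0, 0, -0.03],
    [0, 0, -0.05],
    [0, 0, -0.03],
    [0, 0, 0],
  ],
  rotation=[
    [0, 0, 0],
    [0, 0, 0],
    [0, 0, 0],
    [0, 0, 0],
    [0, 0, 0],
    [0, 0, 0],
    [0, 0, 0],
  ],
  fingers=[0.066, 0.066, 0.066, 0.066, 0.066, 0.066, 0.066],
)

```text
clock: 15.85
tcp_pos: [0.5479, -0.0347, 0.3087]
ee_rot: [0.002, 0.753, 0.659, 0.002]
ft_force: [0.1, 0.1, -0.4]
grip_width: 0.718
gripper_force: 0.0
```

```bash
python3 mv.py 565 -303.5 150 -86.9 9 565 -303.5 60 -86.9 3
```

```text
t 15.8 grasp [548.8 -34.9 149.7] ang -7.62 F [ 0.1  0.1 -0.4] grip 65.9 q6 -0.07
D [[-0.0294, 0.0058, 0.0], [-0.0281, 0.0103, 0.0], [-0.0262, 0.0144, 0.0], [-0.0237, 0.0183, 0.0], [-0.0206, 0.0217, 0.0], [-0.017, 0.0246, 0.0], [-0.0131, 0.0269, 0.0], [-0.0088, 0.0286, -0.0], [-0.0043, 0.0296, -0.0]]
R [0.0005, -0.0004, 0.1537] x 9
D [[-0.0, 0.0, 0.03], [-0.0, 0.0, 0.03], [-0.0, 0.0, 0.03]]
R [-0.0, -0.0, -0.0] x 3
```

Call:
arm_command(
  delta_pos=[
    [-0.0295, 0.006, 0],
    [-0.028, 0.0103, 0],
    [-0.026, 0.0144, 0],
    [-0.0237, 0.0183, 0],
    [-0.0206, 0.0217, 0],
    [-0.017, 0.0246, 0],
    [-0.013, 0.027, 0],
    [-0.009, 0.0285, 0],
    [-0.0043, 0.0295, 0],
    [0, 0, 0],
  ],
  rotation=[
    [0, 0, 0.154],
    [0, 0, 0.154],
    [0, 0, 0.154],
    [0, 0, 0.154],
    [0, 0, 0.154],
    [0, 0, 0.154],
    [0, 0, 0.154],
    [0, 0, 0.154],
    [0, 0, 0.154],
    [0, 0, 0],
  ],
  fingers=[0.08, 0.08, 0.08, 0.08, 0.08, 0.08, 0.08, 0.08, 0.08, 0.08],
)

```text
clock: 17.1
tcp_pos: [0.5638, -0.305, 0.3042]
ee_rot: [-0.001, 1.0, 0.025, -0.001]
ft_force: [1.1, 0.1, -0.4]
grip_width: 0.872
gripper_force: 0.0
```

Call:
arm_command(
  delta_pos=[
    [0, 0, 0],
    [0, 0, 0.04],
    [0, 0, 0.04],
    [0, 0, 0],
  ],
  rotation=[
    [0, 0, 0],
    [0, 0, 0],
    [0, 0, 0],
    [0, 0, 0],
  ],
  fingers=[0.08, 0.08, 0.08, 0.08],
)

```text
clock: 17.6
tcp_pos: [0.5634, -0.3013, 0.2229]
ee_rot: [-0.002, 1.0, 0.027, -0.003]
ft_force: [-0.2, 0.6, 0.9]
grip_width: 0.875
gripper_force: 0.0
```

```bash
python3 mv.py 565.5 -303.4 48 -86.9 1; python3 tray.py
```

```text
t 17.6 grasp [ 562.4 -300.6   63.9] ang -86.90 F [-0.2  0.6  0.9] grip 80.4 q6 0.91
D [[0.0021, 0.0022, 0.0159]]
R [-0.0051, 0.0061, -0.0] x 1
tray [558.4  28.8] [122.1 300.9] -7.65 (array([558.4,  28.4]), array([122.2, 300.4]), -7.76)
red,blue strips [array([564.27952209,  89.90004089]), array([547.63258375, -36.77019817])]
angle from strips -7.4868767583913325
red [567.   91.8] blue [549.8 -35. ]
rail (array([548.4, -36.1]), array([ 54.1, 107.6]), -7.69, 543) (array([548.1, -36.2]), array([ 54.1, 107.7]), -7.75)
```

Call:
arm_command(
  delta_pos=[
    [0.002, 0.0015, 0.006],
    [0, 0, 0],
    [0, 0, 0],
    [0, 0, 0],
  ],
  rotation=[
    [-0.002, 0.002, 0],
    [0, 0, 0],
    [0, 0, 0],
    [0, 0, 0],
  ],
  fingers=[0.08, 0.08, 0.08, 0.08],
)

```text
clock: 18.15
tcp_pos: [0.5664, -0.3047, 0.2208]
ee_rot: [0.001, 1.0, 0.026, 0.001]
ft_force: [-0.0, -0.3, -0.5]
grip_width: 0.869
gripper_force: 0.0
```

```bash
python3 mv.py 565 -303.4 48 -86.9 1
```

```text
t 18.1 grasp [ 566.9 -305.    61.8] ang -87.03 F [-0.  -0.3 -0.5] grip 79.8 q6 0.91
D [[-0.0014, -0.0014, 0.0138]]
R [0.0025, -0.0028, -0.0023] x 1
```

Call:
arm_command(
  delta_pos=[
    [-0.001, -0.0012, 0.01],
    [0, 0, 0],
    [0, 0, 0],
    [0, 0, 0],
  ],
  rotation=[
    [0.002, -0.002, 0],
    [0, 0, 0],
    [0, 0, 0],
    [0, 0, 0],
  ],
  fingers=[0.08, 0.08, 0.08, 0.08],
)

```text
clock: 18.65
tcp_pos: [0.5654, -0.3035, 0.2103]
ee_rot: [0.0, 1.0, 0.026, 0.0]
ft_force: [0.3, 0.8, -0.5]
grip_width: 0.869
gripper_force: 0.0
```

```bash
python3 mv.py 565 -303.4 48 -86.9 1
```

```text
t 18.6 grasp [ 565.4 -303.5   51.3] ang -87.03 F [ 0.3  0.8 -0.5] grip 79.8 q6 0.91
D [[-0.0004, -0.0001, 0.0033]]
R [0.0001, -0.0002, -0.0023] x 1
```

Call:
arm_command(
  delta_pos=[
    [0, 0, 0.0032],
    [0, 0, 0],
    [0, 0, 0],
    [0, 0, 0],
    [0, 0, 0],
    [0, 0, 0],
    [0, 0, 0],
  ],
  rotation=[
    [0, 0, 0],
    [0, 0, 0],
    [0, 0, 0],
    [0, 0, 0],
    [0, 0, 0],
    [0, 0, 0],
    [0, 0, 0],
  ],
  fingers=[0.08, 0.03, 0.03, 0.03, 0.03, 0.03, 0.03],
)

```text
clock: 19.52
tcp_pos: [0.5654, -0.3035, 0.2071]
ee_rot: [0.0, 1.0, 0.026, 0.0]
ft_force: [0.1, 0.5, 0.5]
grip_width: 0.585
gripper_force: 30.0
```

Call:
arm_command(
  delta_pos=[
    [0, 0, -0.005],
    [0, 0, -0.01],
    [0, 0, -0.02],
    [0, 0, -0.03],
    [0, 0, -0.035],
    [0, 0, 0],
  ],
  rotation=[
    [0, 0, 0],
    [0, 0, 0],
    [0, 0, 0],
    [0, 0, 0],
    [0, 0, 0],
    [0, 0, 0],
  ],
  fingers=[0.03, 0.03, 0.03, 0.03, 0.03, 0.03],
)

```text
clock: 20.27
tcp_pos: [0.5659, -0.3038, 0.3109]
ee_rot: [0.002, 1.0, 0.026, 0.003]
ft_force: [0.6, -0.1, -1.0]
grip_width: 0.586
gripper_force: 30.0
```

```bash
python3 mv.py 564.8 92 150 -7.7 10
```

```text
t 20.3 grasp [ 566.9 -304.5  151.9] ang -87.03 F [ 0.6 -0.1 -1. ] grip 53.8 q6 0.91
D [[0.0019, -0.0395, 0.0], [0.0074, -0.0389, 0.0001], [0.0127, -0.0375, 0.0001], [0.0177, -0.0354, 0.0001], [0.0224, -0.0326, 0.0001], [0.0267, -0.0292, 0.0002], [0.0305, -0.0252, 0.0002], [0.0337, -0.0208, 0.0002], [0.0362, -0.0159, 0.0002], [0.0381, -0.0108, 0.0002]]
R [0.0008, -0.0002, -0.1385] x 10
```

Call:
arm_command(
  delta_pos=[
    [0.002, -0.0395, 0],
    [0.0074, -0.039, 0],
    [0.0127, -0.0375, 0],
    [0.0177, -0.0354, 0],
    [0.0224, -0.0326, 0],
    [0.0267, -0.029, 0],
    [0.0305, -0.025, 0],
    [0.0337, -0.021, 0],
    [0.036, -0.016, 0],
    [0.038, -0.011, 0],
  ],
  rotation=[
    [0, 0, -0.1385],
    [0, 0, -0.1385],
    [0, 0, -0.1385],
    [0, 0, -0.1385],
    [0, 0, -0.1385],
    [0, 0, -0.1385],
    [0, 0, -0.1385],
    [0, 0, -0.1385],
    [0, 0, -0.1385],
    [0, 0, -0.1385],
  ],
  fingers=[0.03, 0.03, 0.03, 0.03, 0.03, 0.03, 0.03, 0.03, 0.03, 0.03],
)

```text
clock: 21.52
tcp_pos: [0.5634, 0.0933, 0.306]
ee_rot: [-0.001, 0.751, 0.66, -0.001]
ft_force: [0.3, 0.0, -0.7]
grip_width: 0.584
gripper_force: 30.0
```

Call:
arm_command(
  delta_pos=[
    [0, 0, 0],
    [0, 0, 0],
    [0, 0, 0],
    [0, 0, 0],
  ],
  rotation=[
    [0, 0, 0],
    [0, 0, 0],
    [0, 0, 0],
    [0, 0, 0],
  ],
  fingers=[0.03, 0.03, 0.03, 0.03],
)

```text
clock: 22.02
tcp_pos: [0.5639, 0.0911, 0.3069]
ee_rot: [-0.0, 0.753, 0.658, -0.0]
ft_force: [0.2, -0.0, -0.5]
grip_width: 0.582
gripper_force: 30.0
```

```bash
python3 mv.py 565 92 58 -7.7 3; python3 - <<'E'
from h import *
img,d,K,R,t=cam('wrist'); cv2.imwrite('pics/w4.png',img)
P=world(d,K,R,t); hsv=cv2.cvtColor(img,cv2.COLOR_BGR2HSV)
for n,lo,hi in(('red',165,180),('blue',105,125)):
    m=(hsv[...,0]>=lo)&(hsv[...,0]<=hi)&(hsv[...,1]>120)&(P[...,2]<.03)
    k,l,s,c=cv2.connectedComponentsWithStats(m.astype(np.uint8))
    for i in range(1,k):
        if s[i,4]>100: print(n,rect(P,l==i))
E
```

```text
t 22.0 grasp [563.9  91.1 147.9] ang -7.78 F [ 0.2 -0.  -0.5] grip 53.4 q6 0.16
D [[0.0003, 0.0003, 0.03], [0.0003, 0.0003, 0.03], [0.0003, 0.0003, 0.03]]
R [-0.0, 0.0, -0.0005] x 3
red (array([528., 143.]), array([12.4, 18.3]), -5.49, 238)
red (array([613.6, 130.2]), array([12.4, 20.2]), -7.86, 272)
```

Call:
arm_command(
  delta_pos=[
    [0.0015, 0.001, 0.02],
    [0, 0, 0.03],
    [0, 0, 0.03],
    [0, 0, 0.015],
    [0, 0, 0],
    [0, 0, 0],
  ],
  rotation=[
    [0, 0, 0],
    [0, 0, 0],
    [0, 0, 0],
    [0, 0, 0],
    [0, 0, 0],
    [0, 0, 0],
  ],
  fingers=[0.03, 0.03, 0.03, 0.03, 0.03, 0.03],
)

```text
clock: 22.82
tcp_pos: [0.5656, 0.0933, 0.2131]
ee_rot: [0.001, 0.753, 0.658, 0.001]
ft_force: [0.5, 0.4, -0.6]
grip_width: 0.584
gripper_force: 30.0
```

```bash
python3 mv.py 565 92.8 38.5 -7.7 4
```

```text
t 22.8 grasp [565.9  93.3  54.1] ang -7.69 F [ 0.5  0.4 -0.6] grip 53.6 q6 0.16
D [[-0.0001, -0.0001, 0.0039], [-0.0001, -0.0001, 0.0039], [-0.0001, -0.0001, 0.0039], [-0.0001, -0.0001, 0.0039]]
R [0.0005, -0.0001, 0.0001] x 4
```

Call:
arm_command(
  delta_pos=[
    [-0.0003, -0.0003, 0.005],
    [0, 0, 0.005],
    [0, 0, 0.003],
    [0, 0, 0.002],
    [0, 0, 0.001],
    [0, 0, 0],
    [0, 0, 0],
  ],
  rotation=[
    [0, 0, 0],
    [0, 0, 0],
    [0, 0, 0],
    [0, 0, 0],
    [0, 0, 0],
    [0, 0, 0],
    [0, 0, 0],
  ],
  fingers=[0.03, 0.03, 0.03, 0.03, 0.03, 0.03, 0.03],
)

```text
clock: 23.7
tcp_pos: [0.5646, 0.0932, 0.197]
ee_rot: [0.0, 0.753, 0.658, 0.0]
ft_force: [-4.0, -0.8, 7.2]
grip_width: 0.583
gripper_force: 30.0
```

```bash
python3 mv.py 565 92.8 38 -7.7 1
```

```text
t 23.7 grasp [564.6  93.2  38. ] ang -7.67 F [-4.  -0.8  7.2] grip 53.6 q6 0.16
D [[-0.0003, 0.0004, -0.0]]
R [0.0001, -0.0, 0.0005] x 1
```

Call:
arm_command(
  delta_pos=[
    [0, 0, 0],
    [0, 0, 0],
    [0, 0, 0],
    [0, 0, -0.03],
    [0, 0, -0.06],
    [0, 0, -0.06],
    [0, 0, 0],
  ],
  rotation=[
    [0, 0, 0],
    [0, 0, 0],
    [0, 0, 0],
    [0, 0, 0],
    [0, 0, 0],
    [0, 0, 0],
    [0, 0, 0],
  ],
  fingers=[0.066, 0.066, 0.066, 0.066, 0.066, 0.066, 0.066],
)

```text
clock: 24.58
tcp_pos: [0.5657, 0.0932, 0.3513]
ee_rot: [0.003, 0.753, 0.658, 0.004]
ft_force: [0.1, -0.2, -1.0]
grip_width: 0.722
gripper_force: 0.0
```

```bash
python3 mv.py 505 220 200 -6.05 4
```

```text
t 24.6 grasp [567.4  93.3 192.3] ang -7.67 F [ 0.1 -0.2 -1. ] grip 66.3 q6 0.16
D [[0.0294, -0.0193, -0.0021], [0.0295, -0.0191, -0.002], [0.0297, -0.0188, -0.002], [0.0298, -0.0186, -0.002]]
R [0.0027, -0.0004, -0.0071] x 4
```

Call:
arm_command(
  delta_pos=[
    [0.0295, -0.019, -0.001],
    [0.0295, -0.019, -0.001],
    [0.0295, -0.019, -0.001],
    [0.0295, -0.019, -0.001],
    [0, 0, 0],
    [0, 0, 0],
    [0, 0, 0],
    [0, 0, 0],
  ],
  rotation=[
    [0, 0, -0.007],
    [0, 0, -0.007],
    [0, 0, -0.007],
    [0, 0, -0.007],
    [0, 0, 0],
    [0, 0, 0],
    [0, 0, 0],
    [0, 0, 0],
  ],
  fingers=[0.024, 0.024, 0.024, 0.024, 0.024, 0.024, 0.024, 0.024],
)

```text
clock: 25.58
tcp_pos: [0.5042, 0.2188, 0.3498]
ee_rot: [-0.0, 0.744, 0.668, -0.0]
ft_force: [-0.3, -0.4, -0.5]
grip_width: 0.26
gripper_force: 0.0
```

```bash
cat > lens.py <<'E'
from h import *
img,d,K,R,t=cam('wrist'); cv2.imwrite('pics/wl.png',img)
P=world(d,K,R,t); hsv=cv2.cvtColor(img,cv2.COLOR_BGR2HSV)
near=(abs(P[...,1]-.292)<.06)&(abs(P[...,0]-.505)<.15)
m=big((P[...,2]>.026)&(P[...,2]<.034)&near); print('rack',rect(P,m))
for n,lo,hi in(('red',160,180),('blue',105,128)):
    m=(hsv[...,0]>=lo)&(hsv[...,0]<=hi)&(hsv[...,1]>100)&(P[...,2]>.070)&near
    k,l,s,c=cv2.connectedComponentsWithStats(m.astype(np.uint8))
    for i in range(1,k):
        if s[i,4]>40: print(n,rect(P,l==i),'ztop',P[l==i][:,2].max())
E
python3 lens.py; python3 mv.py 525 289 160 -6.05 4; python3 tray.py
```

```text
rack (array([503.5, 294.3]), array([ 64.2, 256.8]), 83.83, 15344)
red (array([519.3, 292.2]), array([15.5, 17.1]), -5.2, 248) ztop 0.32964831291508906
blue (array([444.5, 300.4]), array([ 8.5, 17. ]), -6.84, 242) ztop 0.07611132459238498
blue (array([495.6, 294.9]), array([17. , 32.1]), 83.85, 243) ztop 0.32964831291508906
blue (array([539.3, 289.6]), array([17.1, 55.9]), 85.07, 249) ztop 0.32964831291508906
t 25.6 grasp [504.1 218.9 190.9] ang -6.14 F [-0.3 -0.2 -0. ] grip 23.9 q6 0.38
D [[0.018, 0.0033, 0.0077], [0.018, 0.0033, 0.0077], [0.018, 0.0033, 0.0077], [0.018, 0.0033, 0.0077]]
R [-0.0, 0.0, -0.0004] x 4
tray [559.2  29.3] [124.3 302.4] -7.55 (array([559.,  29.]), array([123.9, 301.3]), -7.57)
red,blue strips [array([564.60339644,  89.73169806]), array([547.48252914, -37.01329055])]
angle from strips -7.693017816353347
red [567.4  92.4] blue [550.6 -34.4]
rail (array([565.7,  92.1]), array([ 54. , 108.4]), -7.56, 552) (array([565.5,  91.8]), array([ 54.1, 108.3]), -7.72)
rail (array([548.4, -36.2]), array([ 54. , 107.8]), -7.49, 545) (array([548.1, -36.2]), array([ 54.1, 107.7]), -7.75)
```

View pics/wl.png

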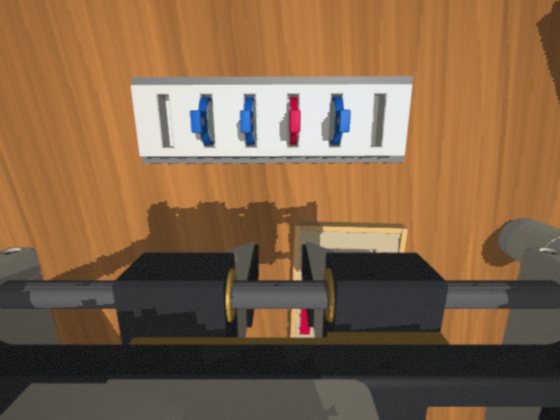

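The rack holds blue, blue, red and blue at u = 200, 248, 294 and 340, v≈120; its end slots are empty. Both rails sit flat in their bays. The red lens goes first.

Call:
arm_command(
  delta_pos=[
    [0.019, 0.003, 0.01],
    [0.019, 0.003, 0.01],
    [0.019, 0.003, 0.01],
    [0.0173, 0.003, 0.01],
    [0, 0, 0.03],
    [0, 0, 0],
    [0, 0, 0],
    [0, 0, 0],
  ],
  rotation=[
    [0, 0, 0],
    [0, 0, 0],
    [0, 0, 0],
    [0, 0, 0],
    [0, 0, 0],
    [0, 0, 0],
    [0, 0, 0],
    [0, 0, 0],
  ],
  fingers=[0.022, 0.022, 0.022, 0.022, 0.022, 0.022, 0.022, 0.022],
)

```text
clock: 26.68
tcp_pos: [0.524, 0.2923, 0.2813]
ee_rot: [0.0, 0.744, 0.669, 0.001]
ft_force: [-0.0, -0.3, 0.6]
grip_width: 0.237
gripper_force: 0.0
```

```bash
python3 mv.py 524.1 291.5 64 -6.15 3
```

```text
t 26.7 grasp [524.3 292.4 122.3] ang -6.09 F [-0.  -0.3  0.6] grip 21.8 q6 0.49
D [[-0.0003, 0.0, 0.0194], [-0.0003, 0.0, 0.0194], [-0.0003, 0.0, 0.0194]]
R [0.0007, -0.0004, 0.0004] x 3
```

Call:
arm_command(
  delta_pos=[
    [-0.0005, 0, 0.02],
    [0, 0, 0.02],
    [0, 0, 0.015],
    [0, 0, 0.003],
    [0, 0, 0],
    [0, 0, 0],
    [0, 0, 0],
    [0, 0, 0],
    [0, 0, 0],
    [0, 0, 0],
  ],
  rotation=[
    [0, 0, 0],
    [0, 0, 0],
    [0, 0, 0],
    [0, 0, 0],
    [0, 0, 0],
    [0, 0, 0],
    [0, 0, 0],
    [0, 0, 0],
    [0, 0, 0],
    [0, 0, 0],
  ],
  fingers=[0.022, 0.022, 0.022, 0.022, 0.022, 0.022, 0, 0, 0, 0],
)

```text
clock: 27.92
tcp_pos: [0.5237, 0.2917, 0.2224]
ee_rot: [0.0, 0.744, 0.669, 0.0]
ft_force: [-0.6, 0.6, 3.3]
grip_width: 0.096
gripper_force: 30.0
```

```bash
python3 mv.py 524.1 291.5 64 -6.15 1
```

```text
t 27.9 grasp [523.8 291.8  63.4] ang -6.07 F [-0.6  0.6  3.3] grip 8.8 q6 0.49
D [[-0.0002, 0.0005, -0.0006]]
R [0.0006, -0.0003, 0.0013] x 1
```

Call:
arm_command(
  delta_pos=[
    [0, 0, -0.005],
    [0, 0, -0.02],
    [0, 0, -0.035],
    [0, 0, -0.04],
    [0, 0, -0.02],
    [0, 0, 0],
  ],
  rotation=[
    [0, 0, 0],
    [0, 0, 0],
    [0, 0, 0],
    [0, 0, 0],
    [0, 0, 0],
    [0, 0, 0],
  ],
  fingers=[0, 0, 0, 0, 0, 0],
)

```text
clock: 28.68
tcp_pos: [0.5238, 0.2918, 0.3437]
ee_rot: [0.001, 0.744, 0.669, 0.002]
ft_force: [0.4, -0.1, -0.6]
grip_width: 0.097
gripper_force: 30.0
```

```bash
python3 mv.py 628 84 195 82.3 9
```

```text
t 28.7 grasp [524.3 292.  184.7] ang -6.07 F [ 0.4 -0.1 -0.6] grip 8.9 q6 0.49
D [[-0.0217, 0.014, -0.0011], [-0.0238, 0.0101, -0.0011], [-0.0252, 0.0058, -0.0012], [-0.0258, 0.0015, -0.0012], [-0.0257, -0.003, -0.0012], [-0.0248, -0.0073, -0.0012], [-0.0232, -0.0114, -0.0012], [-0.0209, -0.0152, -0.0012], [-0.018, -0.0185, -0.0012]]
R [0.0004, 0.0001, -0.1714] x 9
```

Call:
arm_command(
  delta_pos=[
    [-0.0217, 0.014, -0.001],
    [-0.0238, 0.01, -0.001],
    [-0.025, 0.006, -0.001],
    [-0.026, 0.0015, -0.001],
    [-0.0257, -0.003, -0.001],
    [-0.025, -0.0073, -0.001],
    [-0.023, -0.0114, -0.001],
    [-0.021, -0.015, -0.001],
    [-0.018, -0.0185, -0.001],
    [0, 0, 0],
  ],
  rotation=[
    [0, 0, -0.1714],
    [0, 0, -0.1714],
    [0, 0, -0.1714],
    [0, 0, -0.1714],
    [0, 0, -0.1714],
    [0, 0, -0.1714],
    [0, 0, -0.1714],
    [0, 0, -0.1714],
    [0, 0, -0.1714],
    [0, 0, 0],
  ],
  fingers=[0, 0, 0, 0, 0, 0, 0, 0, 0, 0],
)

```text
clock: 29.92
tcp_pos: [0.6286, 0.0824, 0.3492]
ee_rot: [-0.001, 0.068, 0.998, -0.0]
ft_force: [-0.3, 0.0, -0.7]
grip_width: 0.098
gripper_force: 30.0
```

Call:
arm_command(
  delta_pos=[
    [0, 0, 0],
    [0, 0, 0],
    [0, 0, 0],
  ],
  rotation=[
    [0, 0, 0],
    [0, 0, 0],
    [0, 0, 0],
  ],
  fingers=[0, 0, 0],
)

```text
clock: 30.3
tcp_pos: [0.628, 0.0847, 0.351]
ee_rot: [-0.0, 0.067, 0.998, 0.0]
ft_force: [-0.1, 0.4, -0.3]
grip_width: 0.094
gripper_force: 30.0
```

```bash
cat > rails.py <<'E'
import sys
from h import *
img,d,K,R,t=cam('wrist'); cv2.imwrite('pics/wr.png',img)
P=world(d,K,R,t); cx,cy=0.556,0.028
x,y,z=P[...,0],P[...,1],P[...,2]
near=(abs(x-cx)<.12)&(abs(y-cy)<.2)&(d>0)
m=(near&(z>.0285)&(z<.037)).astype(np.uint8)
k,l,s,c=cv2.connectedComponentsWithStats(m,connectivity=4)
for i in range(1,k):
    if s[i,4]>400:
        q=rect(P,l==i); print('rail',q)
        a=np.radians(q[2]); ux=np.array([np.cos(a),np.sin(a)]); uy=np.array([-np.sin(a),np.cos(a)]); rel=P[...,:2]*1e3-q[0]
        xs=rel@ux; ys=rel@uy
        for s0 in(-40,0,40):
            w=near&(abs(xs)<15)&(abs(ys-s0)<11)&(z<.027)&(z>0)
            if w.sum()>20: yy=ys[w]; print('  slot',s0,'y lo/hi',np.round(np.percentile(yy,[2,98]),1),w.sum(),'->',np.round(q[0]+s0*uy,1))
E
python3 rails.py; python3 mv.py 564.8 92 120 82.3 3; python3 tray.py
```

```text
rail (array([546.5, -35.4]), array([ 53.6, 109.3]), -7.75, 4932)
  slot -40 y lo/hi [-45.8 -44. ] 309 -> [541.1 -75. ]
  slot 0 y lo/hi [-5.5 -2.3] 315 -> [546.5 -35.4]
  slot 40 y lo/hi [34.6 39.9] 320 -> [551.9   4.2]
rail (array([563.9,  93. ]), array([ 53.6, 108.2]), -7.75, 4846)
  slot -40 y lo/hi [-45.2 -37.2] 317 -> [558.5  53.4]
  slot 0 y lo/hi [-4.5  4.7] 312 -> [563.9  93. ]
  slot 40 y lo/hi [37.2 45.2] 319 -> [569.3 132.6]
t 30.4 grasp [628.   84.6 192.1] ang 82.33 F [ 0.4 -0.6 -0.3] grip 8.8 q6 -1.42
D [[0.0212, -0.0004, 0.024], [0.0212, -0.0004, 0.024], [0.0212, -0.0004, 0.024]]
R [0.0, 0.0, 0.0002] x 3
tray [549.1 -36.3] [123.1 170.5] -6.84 (array([549.2, -36.3]), array([123.3, 170.6]), -6.82)
red,blue strips [array([586.45594148, 102.77107426]), array([546.60082069, -39.41636724])]
angle from strips -15.65817720370083
red [556.8  27.2] blue [541.6 -99.8]
rail (array([567.6, 107.6]), array([54.1, 77. ]), -7.3, 377) (array([567.5, 107.7]), array([54.2, 76.4]), -7.28)
rail (array([548.3, -36.3]), array([ 54. , 107.8]), -7.81, 546) (array([548.1, -36.2]), array([ 54.1, 107.7]), -7.75)
```

View pics/wr.png

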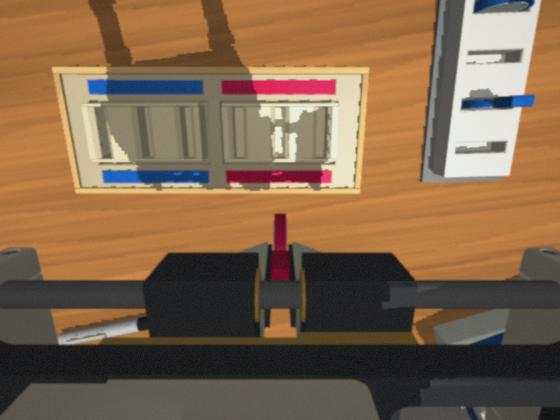

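The tray shows both rails at (140,132) and (280,132), and the red lens hangs upright in the gripper at (280,235). The red rail centre is about (564.4, 93.1).

Call:
arm_command(
  delta_pos=[
    [0.02, 0, 0.01],
    [0.02, 0, 0.02],
    [0.02, 0, 0.02],
    [0.0042, -0.0001, 0.02],
    [0, 0, 0.01],
    [0, 0, 0],
    [0, 0, 0],
    [0, 0, 0],
  ],
  rotation=[
    [0, 0, 0],
    [0, 0, 0],
    [0, 0, 0],
    [0, 0, 0],
    [0, 0, 0],
    [0, 0, 0],
    [0, 0, 0],
    [0, 0, 0],
  ],
  fingers=[0, 0, 0, 0, 0, 0, 0, 0],
)

```text
clock: 31.4
tcp_pos: [0.565, 0.0924, 0.2717]
ee_rot: [0.001, 0.067, 0.998, 0.0]
ft_force: [1.1, 0.3, 0.1]
grip_width: 0.097
gripper_force: 30.0
```

```bash
python3 mv.py 564.4 93.1 66 82.3 3
```

```text
t 31.4 grasp [565.2  92.5 112.7] ang 82.31 F [1.1 0.3 0.1] grip 8.9 q6 -1.41
D [[0.0002, 0.0002, 0.0156], [0.0002, 0.0002, 0.0156], [0.0002, 0.0002, 0.0156]]
R [0.0001, 0.0005, 0.0] x 3
```

Call:
arm_command(
  delta_pos=[
    [0.0005, 0.0005, 0.015],
    [0, 0, 0.01],
    [0, 0, 0.006],
    [0, 0, 0.006],
    [0, 0, 0.005],
    [0, 0, 0.003],
    [0, 0, 0],
    [0, 0, 0],
  ],
  rotation=[
    [0, 0, 0],
    [0, 0, 0],
    [0, 0, 0],
    [0, 0, 0],
    [0, 0, 0],
    [0, 0, 0],
    [0, 0, 0],
    [0, 0, 0],
  ],
  fingers=[0, 0, 0, 0, 0, 0, 0, 0],
)

```text
clock: 32.4
tcp_pos: [0.5643, 0.093, 0.2262]
ee_rot: [0.0, 0.067, 0.998, 0.0]
ft_force: [0.4, 0.1, -1.5]
grip_width: 0.096
gripper_force: 30.0
```

```bash
python3 mv.py 564.4 93.1 65.4 82.3 1
```

```text
t 32.4 grasp [564.3  93.1  67.2] ang 82.31 F [ 0.4  0.1 -1.5] grip 8.8 q6 -1.41
D [[-0.0001, 0.0001, 0.0018]]
R [0.0002, 0.0005, 0.0001] x 1
```

Free all the way down. A last 2 mm, then release.

Call:
arm_command(
  delta_pos=[
    [0, 0, 0.0015],
    [0, 0, 0.0005],
    [0, 0, 0],
    [0, 0, 0],
    [0, 0, 0],
    [0, 0, 0],
    [0, 0, -0.02],
    [0, 0, -0.04],
    [0, 0, -0.06],
    [0, 0, 0],
  ],
  rotation=[
    [0, 0, 0],
    [0, 0, 0],
    [0, 0, 0],
    [0, 0, 0],
    [0, 0, 0],
    [0, 0, 0],
    [0, 0, 0],
    [0, 0, 0],
    [0, 0, 0],
    [0, 0, 0],
  ],
  fingers=[0, 0, 0, 0.022, 0.022, 0.022, 0.022, 0.022, 0.022, 0.022],
)

```text
clock: 33.65
tcp_pos: [0.5652, 0.0931, 0.349]
ee_rot: [0.005, 0.067, 0.998, 0.001]
ft_force: [0.0, -0.2, -0.3]
grip_width: 0.24
gripper_force: 0.0
```

```bash
python3 mv.py 563.7 287.4 150 -6.15 9 563.7 287.4 120 -6.15 1
```

```text
t 33.6 grasp [566.8  93.2 190. ] ang 82.32 F [ 0.  -0.2 -0.3] grip 22.0 q6 -1.41
D [[0.0031, 0.0214, 0.0045], [0.0067, 0.0205, 0.0044], [0.0101, 0.0191, 0.0044], [0.0132, 0.0171, 0.0044], [0.0159, 0.0146, 0.0044], [0.0182, 0.0117, 0.0044], [0.0199, 0.0084, 0.0044], [0.021, 0.0049, 0.0044], [0.0216, 0.0012, 0.0044]]
R [0.001, 0.0007, 0.1716] x 9
D [[-0.0, -0.0, 0.03]]
R [0.0, -0.0, -0.0] x 1
```

Call:
arm_command(
  delta_pos=[
    [0.003, 0.0214, 0.005],
    [0.0067, 0.0205, 0.005],
    [0.01, 0.019, 0.005],
    [0.0132, 0.017, 0.005],
    [0.016, 0.0146, 0.005],
    [0.018, 0.0117, 0.005],
    [0.02, 0.0084, 0.005],
    [0.021, 0.005, 0.005],
    [0.0216, 0.0012, 0.005],
    [0, 0, 0.02],
  ],
  rotation=[
    [0, 0, 0.1716],
    [0, 0, 0.1716],
    [0, 0, 0.1716],
    [0, 0, 0.1716],
    [0, 0, 0.1716],
    [0, 0, 0.1716],
    [0, 0, 0.1716],
    [0, 0, 0.1716],
    [0, 0, 0.1716],
    [0, 0, 0],
  ],
  fingers=[0.022, 0.022, 0.022, 0.022, 0.022, 0.022, 0.022, 0.022, 0.022, 0.022],
)

```text
clock: 34.9
tcp_pos: [0.5626, 0.2888, 0.2786]
ee_rot: [0.0, 0.744, 0.668, 0.001]
ft_force: [1.1, -0.3, -0.3]
grip_width: 0.239
gripper_force: 0.0
```

Call:
arm_command(
  delta_pos=[
    [0, 0, 0],
    [0, 0, 0],
    [0, 0, 0],
  ],
  rotation=[
    [0, 0, 0],
    [0, 0, 0],
    [0, 0, 0],
  ],
  fingers=[0.022, 0.022, 0.022],
)

```text
clock: 35.28
tcp_pos: [0.563, 0.287, 0.2798]
ee_rot: [0.0, 0.744, 0.668, 0.001]
ft_force: [-0.1, -0.2, 0.4]
grip_width: 0.24
gripper_force: 0.0
```

```bash
python3 mv.py 563.7 287.4 64 -6.15 3; python3 - <<'E'
from h import *
img,*_=cam('top'); cv2.imwrite('pics/t2.png',img)
import cv2
cv2.imwrite('pics/t2c.png',cv2.resize(img[160:310,140:440],None,fx=2.6,fy=2.6,interpolation=cv2.INTER_CUBIC))
E
python3 tray.py
```

```text
t 35.3 grasp [563.2 287.1 120.8] ang -6.20 F [-0.1 -0.2  0.4] grip 22.0 q6 0.46
D [[0.0002, 0.0002, 0.0189], [0.0002, 0.0002, 0.0189], [0.0002, 0.0002, 0.0189]]
R [0.0004, -0.0002, -0.0003] x 3
tray [558.8  27.4] [126.9 302.7] -8.63 (array([558.6,  27.2]), array([126.5, 301.4]), -8.64)
red,blue strips [array([564.18062753,  90.12123292]), array([547.64164583, -36.66226356])]
angle from strips -7.432298419321654
red [568.2  90.5] blue [549.  -36.1]
rail (array([565.9,  91.8]), array([ 54.2, 108.2]), -7.09, 541) (array([565.6,  91.7]), array([ 53.8, 108.7]), -7.28)
rail (array([548.5, -36.1]), array([ 54.3, 107.6]), -7.68, 547) (array([548.1, -36.2]), array([ 54.1, 107.7]), -7.75)
```

View pics/t2c.png

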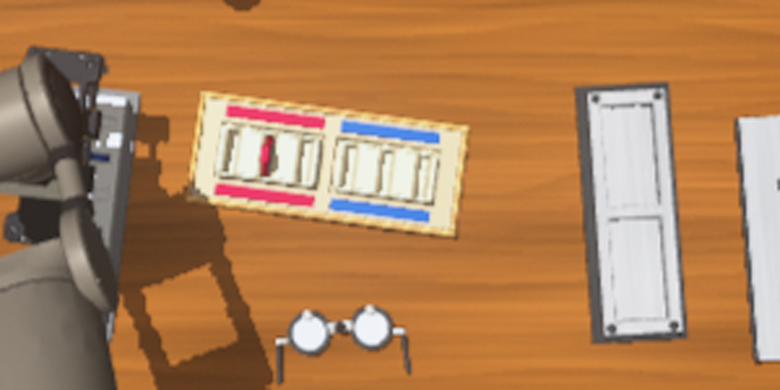

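The red lens stands in the middle red slot at (267,155), the mould is empty, and the tray has not moved. Next is the blue lens below the gripper.

Call:
arm_command(
  delta_pos=[
    [0.0002, 0.0003, 0.02],
    [0, 0, 0.02],
    [0, 0, 0.014],
    [0, 0, 0.002],
    [0, 0, 0],
    [0, 0, 0],
    [0, 0, 0],
    [0, 0, 0],
    [0, 0, 0],
    [0, 0, 0],
  ],
  rotation=[
    [0, 0, 0],
    [0, 0, 0],
    [0, 0, 0],
    [0, 0, 0],
    [0, 0, 0],
    [0, 0, 0],
    [0, 0, 0],
    [0, 0, 0],
    [0, 0, 0],
    [0, 0, 0],
  ],
  fingers=[0.022, 0.022, 0.022, 0.022, 0.022, 0.022, 0, 0, 0, 0],
)

```text
clock: 36.62
tcp_pos: [0.5632, 0.2874, 0.2234]
ee_rot: [0.0, 0.744, 0.668, 0.0]
ft_force: [0.0, -0.1, 2.3]
grip_width: 0.095
gripper_force: 30.0
```

```bash
python3 mv.py 563.7 287.4 180 -6.15 4  552.4 4.4 150 82.3 9
```

```text
t 36.6 grasp [563.2 287.5  64.4] ang -6.18 F [ 0.  -0.1  2.3] grip 8.7 q6 0.46
D [[0.0, 0.0002, -0.0289], [0.0, 0.0001, -0.0289], [0.0, 0.0001, -0.0289], [0.0, 0.0001, -0.0289]]
R [0.0001, -0.0001, -0.0001] x 4
D [[-0.0314, 0.0021, 0.0033], [-0.0313, -0.0033, 0.0033], [-0.0303, -0.0086, 0.0033], [-0.0284, -0.0136, 0.0033], [-0.0256, -0.0183, 0.0033], [-0.0221, -0.0224, 0.0033], [-0.018, -0.0258, 0.0033], [-0.0133, -0.0285, 0.0033], [-0.0083, -0.0304, 0.0033]]
R [-0.0, -0.0, -0.1715] x 9
```

Call:
arm_command(
  delta_pos=[
    [0, 0, -0.005],
    [0, 0, -0.025],
    [0, 0, -0.04],
    [0, 0, -0.03],
    [0, 0, -0.015],
    [0, 0, 0],
  ],
  rotation=[
    [0, 0, 0],
    [0, 0, 0],
    [0, 0, 0],
    [0, 0, 0],
    [0, 0, 0],
    [0, 0, 0],
  ],
  fingers=[0, 0, 0, 0, 0, 0],
)

```text
clock: 37.38
tcp_pos: [0.5631, 0.2874, 0.3386]
ee_rot: [0.0, 0.744, 0.668, 0.001]
ft_force: [0.8, 0.6, -1.2]
grip_width: 0.092
gripper_force: 30.0
```

Call:
arm_command(
  delta_pos=[
    [-0.0314, 0.002, 0.0035],
    [-0.0313, -0.0033, 0.0035],
    [-0.0303, -0.0086, 0.0035],
    [-0.0284, -0.0136, 0.0035],
    [-0.0256, -0.0183, 0.0035],
    [-0.022, -0.0224, 0.0035],
    [-0.018, -0.0258, 0.0035],
    [-0.0133, -0.0285, 0.0035],
    [-0.0083, -0.0304, 0.0035],
    [0, 0, 0.01],
  ],
  rotation=[
    [0, 0, -0.1715],
    [0, 0, -0.1715],
    [0, 0, -0.1715],
    [0, 0, -0.1715],
    [0, 0, -0.1715],
    [0, 0, -0.1715],
    [0, 0, -0.1715],
    [0, 0, -0.1715],
    [0, 0, -0.1715],
    [0, 0, 0],
  ],
  fingers=[0, 0, 0, 0, 0, 0, 0, 0, 0, 0],
)

```text
clock: 38.62
tcp_pos: [0.551, 0.0027, 0.295]
ee_rot: [-0.001, 0.069, 0.998, -0.0]
ft_force: [-0.1, -0.0, -1.7]
grip_width: 0.09
gripper_force: 30.0
```

Call:
arm_command(
  delta_pos=[
    [0, 0, 0.01],
    [0, 0, 0],
    [0, 0, 0],
    [0, 0, 0],
  ],
  rotation=[
    [0, 0, 0],
    [0, 0, 0],
    [0, 0, 0],
    [0, 0, 0],
  ],
  fingers=[0, 0, 0, 0],
)

```text
clock: 39.12
tcp_pos: [0.5514, 0.005, 0.2869]
ee_rot: [0.0, 0.067, 0.998, 0.0]
ft_force: [0.2, -0.3, -1.2]
grip_width: 0.095
gripper_force: 30.0
```

```bash
python3 mv.py 552.4 4.4 67 82.3 3; python3 rails.py
```

```text
t 39.1 grasp [551.5   5.  127.9] ang 82.29 F [ 0.2 -0.3 -1.2] grip 8.7 q6 -1.57
D [[-0.0004, -0.0001, 0.0203], [-0.0004, -0.0001, 0.0203], [-0.0004, -0.0001, 0.0203]]
R [0.0, 0.0002, -0.0001] x 3
rail (array([546.2, -35.6]), array([ 54.1, 108.3]), -7.55, 5961)
  slot -40 y lo/hi [-45.1 -40.6] 395 -> [540.9 -75.3]
  slot 0 y lo/hi [-4.9  2.4] 407 -> [546.2 -35.6]
  slot 40 y lo/hi [35.3 45.3] 231 -> [551.5   4.1]
rail (array([563.6,  93.3]), array([ 54. , 108.9]), -7.73, 5610)
  slot -40 y lo/hi [-41.7 -35. ] 400 -> [558.2  53.7]
  slot 0 y lo/hi [-4.6 -3.9] 24 -> [563.6  93.3]
  slot 40 y lo/hi [44.  45.5] 401 -> [569.  132.9]
```

Call:
arm_command(
  delta_pos=[
    [-0.0004, -0.0006, 0.02],
    [0, 0, 0.015],
    [0, 0, 0.007],
    [0, 0, 0.006],
    [0, 0, 0.006],
    [0, 0, 0.005],
    [0, 0, 0],
    [0, 0, 0],
  ],
  rotation=[
    [0, 0, 0],
    [0, 0, 0],
    [0, 0, 0],
    [0, 0, 0],
    [0, 0, 0],
    [0, 0, 0],
    [0, 0, 0],
    [0, 0, 0],
  ],
  fingers=[0, 0, 0, 0, 0, 0, 0, 0],
)

```text
clock: 40.17
tcp_pos: [0.5517, 0.0038, 0.2277]
ee_rot: [0.0, 0.068, 0.998, 0.0]
ft_force: [0.4, 0.2, 0.6]
grip_width: 0.093
gripper_force: 30.0
```

```bash
python3 mv.py 552 4.3 66.4 82.3 1
```

```text
t 40.2 grasp [551.7   3.8  68.7] ang 82.26 F [0.4 0.2 0.6] grip 8.5 q6 -1.57
D [[-0.0003, 0.0006, 0.0023]]
R [0.0001, 0.0004, -0.0007] x 1
```

Call:
arm_command(
  delta_pos=[
    [0, 0.0004, 0.002],
    [0, 0, 0.0005],
    [0, 0, 0],
    [0, 0, 0],
    [0, 0, 0],
    [0, 0, 0],
    [0, 0, -0.02],
    [0, 0, -0.04],
    [0, 0, -0.05],
    [0, 0, 0],
  ],
  rotation=[
    [0, 0, 0],
    [0, 0, 0],
    [0, 0, 0],
    [0, 0, 0],
    [0, 0, 0],
    [0, 0, 0],
    [0, 0, 0],
    [0, 0, 0],
    [0, 0, 0],
    [0, 0, 0],
  ],
  fingers=[0, 0, 0, 0.022, 0.022, 0.022, 0.022, 0.022, 0.022, 0.022],
)

```text
clock: 41.42
tcp_pos: [0.5525, 0.0041, 0.339]
ee_rot: [0.004, 0.067, 0.998, -0.0]
ft_force: [0.2, -0.5, -0.3]
grip_width: 0.238
gripper_force: 0.0
```

```bash
python3 mv.py 484.2 295.8 150 -6.15 9
```

```text
t 41.4 grasp [553.8   4.  180. ] ang 82.27 F [ 0.2 -0.5 -0.3] grip 21.9 q6 -1.57
D [[0.0119, 0.0311, 0.0032], [0.017, 0.0286, 0.0032], [0.0217, 0.0253, 0.0032], [0.0257, 0.0212, 0.0032], [0.0289, 0.0165, 0.0032], [0.0313, 0.0114, 0.0032], [0.0328, 0.0059, 0.0033], [0.0333, 0.0002, 0.0033], [0.0328, -0.0055, 0.0033]]
R [0.0007, 0.0007, 0.1715] x 9
```

Call:
arm_command(
  delta_pos=[
    [0.0119, 0.031, 0.003],
    [0.017, 0.0286, 0.003],
    [0.0217, 0.0253, 0.003],
    [0.0257, 0.0212, 0.003],
    [0.029, 0.0165, 0.003],
    [0.0313, 0.0114, 0.003],
    [0.0328, 0.006, 0.003],
    [0.0333, 0.0002, 0.003],
    [0.0328, -0.0055, 0.003],
    [0, 0, 0.02],
  ],
  rotation=[
    [0, 0, 0.1715],
    [0, 0, 0.1715],
    [0, 0, 0.1715],
    [0, 0, 0.1715],
    [0, 0, 0.1715],
    [0, 0, 0.1715],
    [0, 0, 0.1715],
    [0, 0, 0.1715],
    [0, 0, 0.1715],
    [0, 0, 0],
  ],
  fingers=[0.022, 0.022, 0.022, 0.022, 0.022, 0.022, 0.022, 0.022, 0.022, 0.022],
)

```text
clock: 42.68
tcp_pos: [0.4826, 0.2981, 0.2877]
ee_rot: [0.0, 0.744, 0.668, 0.001]
ft_force: [-0.8, -0.7, 0.1]
grip_width: 0.238
gripper_force: 0.0
```

Call:
arm_command(
  delta_pos=[
    [0, 0, 0.01],
    [0, 0, 0],
    [0, 0, 0],
    [0, 0, 0],
  ],
  rotation=[
    [0, 0, 0],
    [0, 0, 0],
    [0, 0, 0],
    [0, 0, 0],
  ],
  fingers=[0.022, 0.022, 0.022, 0.022],
)

```text
clock: 43.18
tcp_pos: [0.4836, 0.2958, 0.2787]
ee_rot: [0.0, 0.744, 0.668, 0.001]
ft_force: [0.0, 0.4, -0.1]
grip_width: 0.242
gripper_force: 0.0
```

```bash
python3 mv.py 484.2 295.8 64.4 -6.15 3;python3 tray.py
```

```text
t 43.2 grasp [483.8 295.9 119.7] ang -6.21 F [ 0.   0.4 -0.1] grip 22.2 q6 0.52
D [[0.0, 0.0002, 0.0184], [0.0, 0.0002, 0.0184], [0.0, 0.0002, 0.0184]]
R [0.0004, -0.0002, -0.0003] x 3
tray [558.8  27.1] [130.1 300.8] -6.71 (array([558.6,  27.1]), array([129.6, 299.9]), -6.7)
red,blue strips [array([564.29331167,  90.11168297]), array([547.83116476, -36.61628175])]
angle from strips -7.401359635083054
red [566.1  90.7] blue [551.1 -36.5]
rail (array([565.7,  91.9]), array([ 54.2, 107.8]), -7.29, 550) (array([565.6,  91.9]), array([ 54. , 108.1]), -7.56)
rail (array([548.1, -36.1]), array([ 54.4, 107.5]), -8.15, 549) (array([548.1, -36.1]), array([ 54.3, 107.6]), -7.75)
```

Call:
arm_command(
  delta_pos=[
    [0, 0.0003, 0.02],
    [0, 0, 0.02],
    [0, 0, 0.013],
    [0, 0, 0.002],
    [0, 0, 0],
    [0, 0, 0],
    [0, 0, 0],
    [0, 0, 0],
    [0, 0, 0],
    [0, 0, 0],
  ],
  rotation=[
    [0, 0, 0],
    [0, 0, 0],
    [0, 0, 0],
    [0, 0, 0],
    [0, 0, 0],
    [0, 0, 0],
    [0, 0, 0],
    [0, 0, 0],
    [0, 0, 0],
    [0, 0, 0],
  ],
  fingers=[0.022, 0.022, 0.022, 0.022, 0.022, 0.022, 0, 0, 0, 0],
)

```text
clock: 44.48
tcp_pos: [0.4837, 0.296, 0.2233]
ee_rot: [0.0, 0.744, 0.668, 0.0]
ft_force: [-1.0, 0.5, 3.2]
grip_width: 0.095
gripper_force: 30.0
```

Call:
arm_command(
  delta_pos=[
    [0, 0, -0.005],
    [0, 0, -0.025],
    [0, 0, -0.04],
    [0, 0, -0.03],
    [0, 0, -0.015],
    [0, 0, 0],
    [0, 0, 0],
  ],
  rotation=[
    [0, 0, 0],
    [0, 0, 0],
    [0, 0, 0],
    [0, 0, 0],
    [0, 0, 0],
    [0, 0, 0],
    [0, 0, 0],
  ],
  fingers=[0, 0, 0, 0, 0, 0, 0],
)

```text
clock: 45.35
tcp_pos: [0.4833, 0.2958, 0.3366]
ee_rot: [-0.0, 0.744, 0.668, -0.001]
ft_force: [-0.3, -0.8, 0.0]
grip_width: 0.096
gripper_force: 30.0
```

```bash
python3 mv.py 546.7 -35.2 150 82.3 10
```

```text
t 45.4 grasp [483.  295.7 177.6] ang -6.18 F [-0.3 -0.8  0. ] grip 8.9 q6 0.52
D [[-0.0322, 0.0099, 0.0028], [-0.0334, 0.0048, 0.0028], [-0.0337, -0.0004, 0.0028], [-0.0332, -0.0056, 0.0028], [-0.032, -0.0106, 0.0028], [-0.03, -0.0154, 0.0028], [-0.0272, -0.0198, 0.0028], [-0.0239, -0.0238, 0.0028], [-0.0199, -0.0272, 0.0028], [-0.0155, -0.0299, 0.0028]]
R [-0.0003, -0.0001, -0.1544] x 10
```

Call:
arm_command(
  delta_pos=[
    [-0.032, 0.0099, 0.002],
    [-0.0334, 0.0048, 0.002],
    [-0.0337, -0.0004, 0.002],
    [-0.0332, -0.0056, 0.002],
    [-0.032, -0.0106, 0.002],
    [-0.03, -0.0154, 0.002],
    [-0.0272, -0.0198, 0.002],
    [-0.024, -0.0238, 0.002],
    [-0.02, -0.0272, 0.002],
    [-0.0155, -0.03, 0.002],
  ],
  rotation=[
    [0, 0, -0.1544],
    [0, 0, -0.1544],
    [0, 0, -0.1544],
    [0, 0, -0.1544],
    [0, 0, -0.1544],
    [0, 0, -0.1544],
    [0, 0, -0.1544],
    [0, 0, -0.1544],
    [0, 0, -0.1544],
    [0, 0, -0.1544],
  ],
  fingers=[0, 0, 0, 0, 0, 0, 0, 0, 0, 0],
)

```text
clock: 46.6
tcp_pos: [0.5471, -0.0361, 0.3164]
ee_rot: [-0.001, 0.065, 0.998, 0.0]
ft_force: [0.7, -0.1, -0.7]
grip_width: 0.095
gripper_force: 30.0
```

Call:
arm_command(
  delta_pos=[
    [0, 0, 0.015],
    [0, 0, 0.01],
    [0, 0, 0],
    [0, 0, 0],
    [0, 0, 0],
  ],
  rotation=[
    [0, 0, 0],
    [0, 0, 0],
    [0, 0, 0],
    [0, 0, 0],
    [0, 0, 0],
  ],
  fingers=[0, 0, 0, 0, 0],
)

```text
clock: 47.22
tcp_pos: [0.5473, -0.0345, 0.2935]
ee_rot: [0.0, 0.067, 0.998, -0.0]
ft_force: [0.2, -0.2, 0.3]
grip_width: 0.097
gripper_force: 30.0
```

```bash
python3 mv.py 546.7 -35.3 67 82.3 1; python3 rails.py
```

```text
t 47.2 grasp [547.5 -34.5 134.5] ang 82.32 F [ 0.2 -0.2  0.3] grip 8.9 q6 -1.64
D [[0.0006, -0.0009, 0.0675]]
R [0.0, 0.001, 0.0004] x 1
rail (array([546.6, -35.4]), array([ 54.5, 108.2]), -7.71, 5596)
  slot -40 y lo/hi [-45.1 -37.6] 390 -> [541.2 -75. ]
  slot 0 y lo/hi [-5.   4.7] 259 -> [546.6 -35.4]
rail (array([563.9,  93.1]), array([ 54.5, 109.2]), -7.69, 5209)
  slot -40 y lo/hi [-38.7 -34.6] 381 -> [558.5  53.5]
  slot 40 y lo/hi [44.  45.9] 372 -> [569.3 132.7]
```

Call:
arm_command(
  delta_pos=[
    [0.0006, -0.0009, 0.025],
    [0, 0, 0.017],
    [0, 0, 0.007],
    [0, 0, 0.006],
    [0, 0, 0.006],
    [0, 0, 0.005],
    [0, 0, 0],
    [0, 0, 0],
  ],
  rotation=[
    [0, 0, 0],
    [0, 0, 0],
    [0, 0, 0],
    [0, 0, 0],
    [0, 0, 0],
    [0, 0, 0],
    [0, 0, 0],
    [0, 0, 0],
  ],
  fingers=[0, 0, 0, 0, 0, 0, 0, 0],
)

```text
clock: 48.28
tcp_pos: [0.5466, -0.0358, 0.2272]
ee_rot: [0.0, 0.067, 0.998, 0.0]
ft_force: [-0.5, -0.2, -0.7]
grip_width: 0.096
gripper_force: 30.0
```

```bash
python3 mv.py 546.8 -35.3 66.3 82.3 1
```

```text
t 48.3 grasp [546.7 -35.8  68.2] ang 82.28 F [-0.5 -0.2 -0.7] grip 8.8 q6 -1.64
D [[-0.0001, 0.0006, 0.0019]]
R [0.0001, 0.0004, -0.0003] x 1
```

Call:
arm_command(
  delta_pos=[
    [0, 0.0004, 0.0015],
    [0, 0, 0.0005],
    [0, 0, 0],
    [0, 0, 0],
    [0, 0, 0],
    [0, 0, 0],
    [0, 0, -0.02],
    [0, 0, -0.04],
    [0, 0, -0.05],
    [0, 0, 0],
  ],
  rotation=[
    [0, 0, 0],
    [0, 0, 0],
    [0, 0, 0],
    [0, 0, 0],
    [0, 0, 0],
    [0, 0, 0],
    [0, 0, 0],
    [0, 0, 0],
    [0, 0, 0],
    [0, 0, 0],
  ],
  fingers=[0, 0, 0, 0.022, 0.022, 0.022, 0.022, 0.022, 0.022, 0.022],
)

```text
clock: 49.52
tcp_pos: [0.5474, -0.0356, 0.3389]
ee_rot: [0.004, 0.067, 0.998, -0.001]
ft_force: [0.4, -0.2, 0.1]
grip_width: 0.237
gripper_force: 0.0
```

```bash
python3 mv.py 444.5 300 150 -6.15 10
```

```text
t 49.5 grasp [548.7 -35.8 179.9] ang 82.29 F [ 0.4 -0.2  0.1] grip 21.8 q6 -1.64
D [[0.0147, 0.0319, 0.0029], [0.0194, 0.0292, 0.0028], [0.0237, 0.0259, 0.0028], [0.0274, 0.0219, 0.0029], [0.0305, 0.0175, 0.0029], [0.0328, 0.0126, 0.0029], [0.0343, 0.0074, 0.0029], [0.035, 0.002, 0.0029], [0.0349, -0.0034, 0.0029], [0.034, -0.0087, 0.003]]
R [0.0006, 0.0007, 0.1544] x 10
```

Call:
arm_command(
  delta_pos=[
    [0.0147, 0.032, 0.003],
    [0.0194, 0.029, 0.003],
    [0.0237, 0.026, 0.003],
    [0.0274, 0.022, 0.003],
    [0.0305, 0.0175, 0.003],
    [0.0328, 0.0126, 0.003],
    [0.0343, 0.0074, 0.003],
    [0.035, 0.002, 0.003],
    [0.035, -0.0034, 0.003],
    [0.034, -0.0087, 0.003],
  ],
  rotation=[
    [0, 0, 0.1544],
    [0, 0, 0.1544],
    [0, 0, 0.1544],
    [0, 0, 0.1544],
    [0, 0, 0.1544],
    [0, 0, 0.1544],
    [0, 0, 0.1544],
    [0, 0, 0.1544],
    [0, 0, 0.1544],
    [0, 0, 0.1544],
  ],
  fingers=[0.022, 0.022, 0.022, 0.022, 0.022, 0.022, 0.022, 0.022, 0.022, 0.022],
)

```text
clock: 50.78
tcp_pos: [0.4429, 0.3012, 0.3037]
ee_rot: [-0.0, 0.746, 0.666, -0.001]
ft_force: [0.7, -0.8, 0.1]
grip_width: 0.238
gripper_force: 0.0
```

Call:
arm_command(
  delta_pos=[
    [0, 0, 0.02],
    [0, 0, 0.01],
    [0, 0, 0],
    [0, 0, 0],
    [0, 0, 0],
  ],
  rotation=[
    [0, 0, 0],
    [0, 0, 0],
    [0, 0, 0],
    [0, 0, 0],
    [0, 0, 0],
  ],
  fingers=[0.022, 0.022, 0.022, 0.022, 0.022],
)

```text
clock: 51.4
tcp_pos: [0.444, 0.3001, 0.2756]
ee_rot: [0.0, 0.744, 0.668, 0.001]
ft_force: [0.6, -0.1, -0.5]
grip_width: 0.24
gripper_force: 0.0
```

```bash
python3 mv.py 444.5 300 64.4 -6.15 3;python3 tray.py
```

```text
t 51.4 grasp [444.2 300.2 116.6] ang -6.21 F [ 0.6 -0.1 -0.5] grip 22.0 q6 0.56
D [[-0.0, 0.0002, 0.0174], [-0.0, 0.0002, 0.0174], [-0.0, 0.0002, 0.0174]]
R [0.0004, -0.0002, -0.0003] x 3
tray [557.2  27.7] [124.8 298.4] -7.44 (array([557.1,  27.6]), array([124.9, 298.2]), -7.6)
red,blue strips [array([564.29874274,  90.2520485 ]), array([547.27291263, -36.72791892])]
angle from strips -7.636830664349986
red [565.6  91. ] blue [548.6 -35.8]
rail (array([565.7,  92.1]), array([ 54.1, 108.2]), -7.43, 552) (array([565.5,  91.9]), array([ 54.2, 108.1]), -7.54)
rail (array([548.3, -36.2]), array([ 53.9, 107.8]), -7.65, 548) (array([548.2, -36.2]), array([ 53.9, 107.7]), -7.75)
```

Call:
arm_command(
  delta_pos=[
    [0, 0.0003, 0.02],
    [0, 0, 0.018],
    [0, 0, 0.012],
    [0, 0, 0.002],
    [0, 0, 0],
    [0, 0, 0],
    [0, 0, 0],
    [0, 0, 0],
    [0, 0, 0],
    [0, 0, 0],
  ],
  rotation=[
    [0, 0, 0],
    [0, 0, 0],
    [0, 0, 0],
    [0, 0, 0],
    [0, 0, 0],
    [0, 0, 0],
    [0, 0, 0],
    [0, 0, 0],
    [0, 0, 0],
    [0, 0, 0],
  ],
  fingers=[0.022, 0.022, 0.022, 0.022, 0.022, 0.022, 0, 0, 0, 0],
)

```text
clock: 52.7
tcp_pos: [0.444, 0.3003, 0.2233]
ee_rot: [0.0, 0.744, 0.668, 0.0]
ft_force: [-0.2, 0.2, 2.7]
grip_width: 0.096
gripper_force: 30.0
```

Call:
arm_command(
  delta_pos=[
    [0, 0, -0.005],
    [0, 0, -0.025],
    [0, 0, -0.04],
    [0, 0, -0.03],
    [0, 0, -0.015],
    [0, 0, 0],
    [0, 0, 0],
  ],
  rotation=[
    [0, 0, 0],
    [0, 0, 0],
    [0, 0, 0],
    [0, 0, 0],
    [0, 0, 0],
    [0, 0, 0],
    [0, 0, 0],
  ],
  fingers=[0, 0, 0, 0, 0, 0, 0],
)

```text
clock: 53.58
tcp_pos: [0.4436, 0.3001, 0.3367]
ee_rot: [-0.0, 0.744, 0.668, -0.001]
ft_force: [-0.2, -0.4, -0.9]
grip_width: 0.093
gripper_force: 30.0
```

```bash
python3 mv.py 541.4 -74.9 155 82.3 10
```

```text
t 53.6 grasp [443.3 300.  177.7] ang -6.18 F [-0.2 -0.4 -0.9] grip 8.5 q6 0.56
D [[-0.0362, 0.0138, 0.0023], [-0.0379, 0.008, 0.0023], [-0.0387, 0.0021, 0.0023], [-0.0386, -0.0039, 0.0023], [-0.0375, -0.0098, 0.0023], [-0.0356, -0.0154, 0.0023], [-0.0328, -0.0207, 0.0023], [-0.0292, -0.0255, 0.0023], [-0.0249, -0.0297, 0.0023], [-0.0201, -0.0332, 0.0023]]
R [-0.0003, -0.0001, -0.1544] x 10
```

Call:
arm_command(
  delta_pos=[
    [-0.0362, 0.0138, 0.001],
    [-0.038, 0.008, 0.001],
    [-0.0387, 0.002, 0.001],
    [-0.0386, -0.0039, 0.001],
    [-0.0375, -0.0098, 0.001],
    [-0.0356, -0.0154, 0.001],
    [-0.0328, -0.0207, 0.001],
    [-0.029, -0.0255, 0.001],
    [-0.025, -0.0297, 0.001],
    [-0.02, -0.033, 0.001],
  ],
  rotation=[
    [0, 0, -0.1544],
    [0, 0, -0.1544],
    [0, 0, -0.1544],
    [0, 0, -0.1544],
    [0, 0, -0.1544],
    [0, 0, -0.1544],
    [0, 0, -0.1544],
    [0, 0, -0.1544],
    [0, 0, -0.1544],
    [0, 0, -0.1544],
  ],
  fingers=[0, 0, 0, 0, 0, 0, 0, 0, 0, 0],
)

```text
clock: 54.82
tcp_pos: [0.5415, -0.076, 0.3264]
ee_rot: [-0.001, 0.065, 0.998, 0.0]
ft_force: [0.1, -0.1, -0.9]
grip_width: 0.094
gripper_force: 30.0
```

Call:
arm_command(
  delta_pos=[
    [0, 0, 0.02],
    [0, 0, 0.015],
    [0, 0, 0],
    [0, 0, 0],
    [0, 0, 0],
  ],
  rotation=[
    [0, 0, 0],
    [0, 0, 0],
    [0, 0, 0],
    [0, 0, 0],
    [0, 0, 0],
  ],
  fingers=[0, 0, 0, 0, 0],
)

```text
clock: 55.45
tcp_pos: [0.5418, -0.0744, 0.2937]
ee_rot: [0.001, 0.067, 0.998, -0.0]
ft_force: [0.1, -0.2, -0.1]
grip_width: 0.097
gripper_force: 30.0
```

```bash
python3 mv.py 541.4 -74.9 67 82.3 1; python3 rails.py
```

```text
t 55.5 grasp [542.  -74.4 134.7] ang 82.33 F [ 0.1 -0.2 -0.1] grip 8.9 q6 -1.71
D [[0.0004, -0.0006, 0.0677]]
R [-0.0001, 0.0013, 0.0005] x 1
rail (array([546.5, -35.2]), array([ 54.4, 108.2]), -7.67, 5055)
  slot -40 y lo/hi [-44.7 -35.1] 251 -> [541.2 -74.8]
  slot 0 y lo/hi [-4.4 -4.1] 31 -> [546.5 -35.2]
rail (array([563.9,  93.1]), array([ 54.4, 109.4]), -7.64, 5185)
  slot -40 y lo/hi [-36.  -34.4] 378 -> [558.6  53.5]
  slot 40 y lo/hi [43.9 45.9] 281 -> [569.2 132.7]
```

Call:
arm_command(
  delta_pos=[
    [0.0005, -0.0007, 0.025],
    [0, 0, 0.017],
    [0, 0, 0.007],
    [0, 0, 0.006],
    [0, 0, 0.006],
    [0, 0, 0.005],
    [0, 0, 0],
    [0, 0, 0],
  ],
  rotation=[
    [0, 0, 0],
    [0, 0, 0],
    [0, 0, 0],
    [0, 0, 0],
    [0, 0, 0],
    [0, 0, 0],
    [0, 0, 0],
    [0, 0, 0],
  ],
  fingers=[0, 0, 0, 0, 0, 0, 0, 0],
)

```text
clock: 56.5
tcp_pos: [0.5411, -0.0754, 0.2272]
ee_rot: [0.0, 0.067, 0.998, 0.0]
ft_force: [0.1, 0.0, -0.4]
grip_width: 0.095
gripper_force: 30.0
```

```bash
python3 mv.py 541.4 -74.9 66.3 82.3 1
```

```text
t 56.5 grasp [541.2 -75.4  68.2] ang 82.29 F [ 0.1  0.  -0.4] grip 8.7 q6 -1.72
D [[-0.0002, 0.0005, 0.0019]]
R [0.0, 0.0004, -0.0002] x 1
```

Call:
arm_command(
  delta_pos=[
    [0, 0.0004, 0.0015],
    [0, 0, 0.0005],
    [0, 0, 0],
    [0, 0, 0],
    [0, 0, 0],
    [0, 0, 0],
    [0, 0, -0.02],
    [0, 0, -0.04],
    [0, 0, -0.06],
    [0, 0, 0],
  ],
  rotation=[
    [0, 0, 0],
    [0, 0, 0],
    [0, 0, 0],
    [0, 0, 0],
    [0, 0, 0],
    [0, 0, 0],
    [0, 0, 0],
    [0, 0, 0],
    [0, 0, 0],
    [0, 0, 0],
  ],
  fingers=[0, 0, 0, 0.022, 0.022, 0.022, 0.022, 0.022, 0.022, 0.022],
)

```text
clock: 57.75
tcp_pos: [0.542, -0.0751, 0.3497]
ee_rot: [0.005, 0.067, 0.998, -0.001]
ft_force: [0.1, -0.7, 0.5]
grip_width: 0.238
gripper_force: 0.0
```

```bash
python3 mv.py 520 -330 200 93.1 6; python3 - <<'E'
from h import *
img,D,K,R,t=cam('top'); P=world(D,K,R,t); u,v=np.meshgrid(np.arange(560),np.arange(420))
b=(u>355)&(u<540)&(v>150)&(v<340); z=P[...,2]
for n,a,c in(('lid',.022,.034),('handle',.06,.085)):
    m=big(b&(z>a)&(z<c)); print(n,rect(P,m),np.median(P[m][:,2]))
    if n=='lid':
        k,l,s,_=cv2.connectedComponentsWithStats((b&(z>a)&(z<c)).astype(np.uint8))
        for i in range(1,k):
            if s[i,4]>150: print(rect(P,l==i))
cv2.imwrite('pics/t3c.png',cv2.resize(img[150:330,180:560],None,fx=2.1,fy=2.1,interpolation=cv2.INTER_CUBIC))
E
```

```text
t 57.8 grasp [543.5 -75.6 190.7] ang 82.29 F [ 0.1 -0.7  0.5] grip 21.9 q6 -1.71
D [[-0.0021, -0.0426, -0.0015], [-0.0007, -0.0426, -0.0015], [0.0006, -0.0426, -0.0015], [0.002, -0.0426, -0.0015], [0.0033, -0.0425, -0.0015], [0.0046, -0.0424, -0.0015]]
R [-0.0004, 0.0016, -0.0314] x 6
lid (array([ 477.2, -472.8]), array([ 86.4, 263.8]), -86.84, 2263) 0.027058844799102626
(array([ 504.5, -307.8]), array([ 86.2, 264.5]), -86.93, 1164)
(array([ 477.2, -472.8]), array([ 86.4, 263.8]), -86.84, 2263)
handle (array([ 477.5, -473. ]), array([ 16.9, 121.5]), -86.63, 270) 0.07570803845362709
```

View pics/t3c.png

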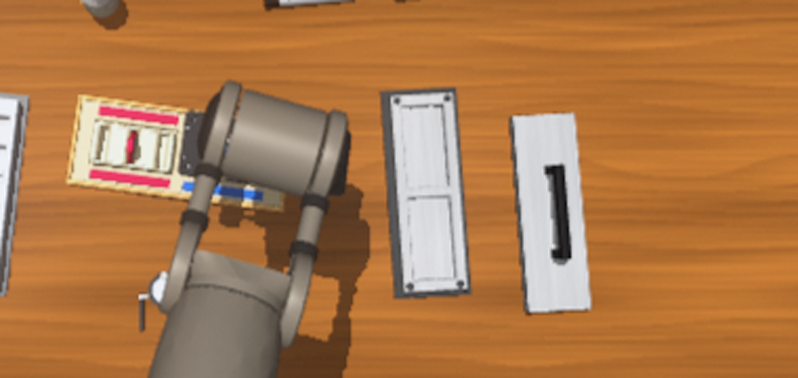

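The lid was knocked aside: it is now near (477, −473), against (459, −490) where I laid it. The mould is unmoved and empty. I take a closer look from a hover.

```bash
python3 mv.py 545 -470 195 93.1 10
```

```text
t 57.8 grasp [542.  -75.2 188. ] ang 82.29 F [ 0.1  0.1 -0.2] grip 22.1 q6 -1.71
D [[-0.0057, -0.0391, -0.0007], [-0.0049, -0.0392, -0.0007], [-0.0042, -0.0393, -0.0007], [-0.0034, -0.0394, -0.0007], [-0.0027, -0.0394, -0.0007], [-0.002, -0.0395, -0.0007], [-0.0012, -0.0395, -0.0007], [-0.0005, -0.0395, -0.0007], [0.0003, -0.0395, -0.0007], [0.001, -0.0395, -0.0007]]
R [-0.0001, 0.0005, -0.0189] x 10
```

Call:
arm_command(
  delta_pos=[
    [-0.0057, -0.039, -0.001],
    [-0.005, -0.039, -0.001],
    [-0.004, -0.0393, -0.001],
    [-0.0034, -0.0394, -0.001],
    [-0.0027, -0.0394, -0.001],
    [-0.002, -0.0395, -0.001],
    [-0.0012, -0.0395, -0.001],
    [-0.0005, -0.0395, 0],
    [0.0003, -0.0395, 0],
    [0.001, -0.0395, 0],
  ],
  rotation=[
    [0, 0, -0.019],
    [0, 0, -0.019],
    [0, 0, -0.019],
    [0, 0, -0.019],
    [0, 0, -0.019],
    [0, 0, -0.019],
    [0, 0, -0.019],
    [0, 0, -0.019],
    [0, 0, -0.019],
    [0, 0, -0.019],
  ],
  fingers=[0.05, 0.05, 0.05, 0.05, 0.05, 0.05, 0.05, 0.05, 0.05, 0.05],
)

```text
clock: 59.05
tcp_pos: [0.5447, -0.471, 0.3494]
ee_rot: [-0.001, -0.028, 1.0, 0.001]
ft_force: [1.5, -0.6, 0.3]
grip_width: 0.544
gripper_force: 0.0
```

Call:
arm_command(
  delta_pos=[
    [0, 0, 0],
    [0, 0, 0],
    [0, 0, 0],
    [0, 0, 0],
  ],
  rotation=[
    [0, 0, 0],
    [0, 0, 0],
    [0, 0, 0],
    [0, 0, 0],
  ],
  fingers=[0.05, 0.05, 0.05, 0.05],
)

```text
clock: 59.55
tcp_pos: [0.5453, -0.4688, 0.3522]
ee_rot: [0.0, -0.028, 1.0, 0.0]
ft_force: [0.0, 0.9, -0.5]
grip_width: 0.546
gripper_force: 0.0
```

```bash
python3 mv.py 477 -473 130 93.1 3; python3 - <<'E'
from h import *
img,D,K,R,t=cam('wrist'); P=world(D,K,R,t); x,y,z=P[...,0],P[...,1],P[...,2]
b=(abs(x-.477)<.17)&(abs(y+.473)<.09)
for n,a,c in(('lid',.022,.034),('handle',.06,.085)):
    m=big(b&(z>a)&(z<c)); print(n,rect(P,m),np.median(P[m][:,2]))
b=(abs(x-.505)<.17)&(abs(y+.307)<.07)
m=big(b&(z>.022)&(z<.034)); print('mould',rect(P,m))
E
python3 tray.py
python3 - <<'E'
from h import *
img,*_=cam('top'); cv2.imwrite('pics/t4c.png',cv2.resize(img[170:280,130:340],None,fx=3.6,fy=3.6,interpolation=cv2.INTER_CUBIC))
E
```

```text
t 59.5 grasp [ 545.3 -468.8  193.2] ang 93.24 F [ 0.   0.9 -0.5] grip 50.1 q6 -2.44
D [[0.0228, -0.0001, 0.0211], [0.0228, -0.0001, 0.0211], [0.0228, -0.0001, 0.0211]]
R [0.0, 0.0, 0.0008] x 3
lid (array([ 488. , -472.3]), array([ 84.3, 237.8]), -86.89, 19239) 0.02684558840545857
handle (array([ 475.5, -472.8]), array([ 14. , 122.8]), -87.29, 2706) 0.07657942850925686
mould (array([ 488. , -307.7]), array([ 86.1, 234.2]), -86.89, 10068)
tray [558.8  27.6] [123.2 298.7] -7.73 (array([558.4,  27.4]), array([122.9, 298.2]), -7.65)
red,blue strips [array([564.42116112,  89.97578498]), array([547.62737868, -36.58807105])]
angle from strips -7.558434730124645
red [566.9  90.8] blue [549.9 -36. ]
rail (array([565.9,  92.1]), array([ 54.4, 108.5]), -6.86, 556) (array([565.5,  91.9]), array([ 54.2, 108.3]), -7.28)
rail (array([548.3, -36.3]), array([ 54.1, 107.7]), -7.62, 554) (array([548.1, -36.1]), array([ 54.3, 107.7]), -7.75)
```

View pics/t4c.png

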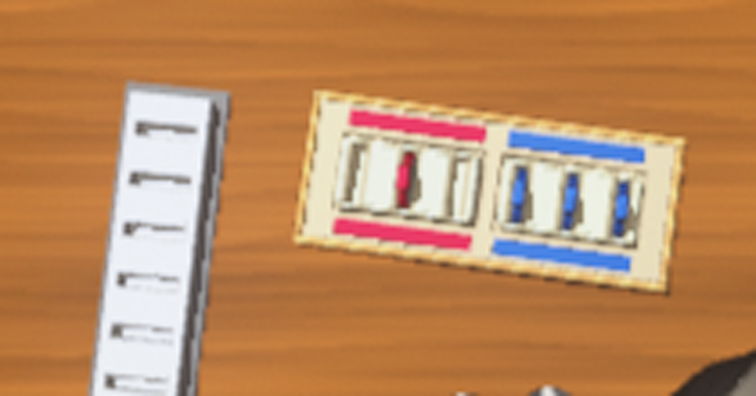

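All four lenses stand in the tray: red in the middle red slot at (405,180), blues at (520,195), (570,200) and (622,205). The rack is empty. Now the lid.

Call:
arm_command(
  delta_pos=[
    [0.017, -0.0001, 0.01],
    [0.018, -0.0001, 0.015],
    [0.018, -0.0001, 0.02],
    [0.016, -0.0001, 0.02],
    [0, 0, 0.01],
    [0, 0, 0],
    [0, 0, 0],
    [0, 0, 0],
  ],
  rotation=[
    [0, 0, 0.002],
    [0, 0, 0],
    [0, 0, 0],
    [0, 0, 0],
    [0, 0, 0],
    [0, 0, 0],
    [0, 0, 0],
    [0, 0, 0],
  ],
  fingers=[0.05, 0.05, 0.05, 0.05, 0.05, 0.05, 0.05, 0.05],
)

```text
clock: 60.7
tcp_pos: [0.4766, -0.4739, 0.2778]
ee_rot: [0.001, -0.027, 1.0, -0.001]
ft_force: [-0.3, -0.8, 1.6]
grip_width: 0.544
gripper_force: 0.0
```

```bash
python3 mv.py 476.4 -472.9 71 93.05 2
```

```text
t 60.7 grasp [ 476.8 -474.   118.8] ang 93.09 F [-0.3 -0.8  1.6] grip 50.0 q6 -2.52
D [[0.0001, 0.0005, 0.0239], [0.0001, 0.0005, 0.0239]]
R [-0.0006, 0.0005, 0.0004] x 2
```

Call:
arm_command(
  delta_pos=[
    [0, 0.0005, 0.02],
    [0, 0.0005, 0.02],
    [0, 0, 0.006],
    [0, 0, 0],
    [0, 0, 0],
    [0, 0, 0],
    [0, 0, 0],
    [0, 0, 0],
    [0, 0, 0],
    [0, 0, 0],
  ],
  rotation=[
    [0, 0, 0],
    [0, 0, 0],
    [0, 0, 0],
    [0, 0, 0],
    [0, 0, 0],
    [0, 0, 0],
    [0, 0, 0],
    [0, 0, 0],
    [0, 0, 0],
    [0, 0, 0],
  ],
  fingers=[0.05, 0.05, 0.05, 0.05, 0, 0, 0, 0, 0, 0],
)

```text
clock: 61.95
tcp_pos: [0.476, -0.4728, 0.2311]
ee_rot: [0.0, -0.027, 1.0, 0.0]
ft_force: [-0.3, 1.6, 1.9]
grip_width: 0.149
gripper_force: 30.0
```

Call:
arm_command(
  delta_pos=[
    [0, 0, 0],
    [0, 0, 0],
    [0, 0, 0],
  ],
  rotation=[
    [0, 0, 0],
    [0, 0, 0],
    [0, 0, 0],
  ],
  fingers=[0, 0, 0],
)

```text
clock: 62.32
tcp_pos: [0.476, -0.4729, 0.2311]
ee_rot: [0.0, -0.027, 1.0, 0.0]
ft_force: [-1.5, 1.4, 3.2]
grip_width: 0.146
gripper_force: 30.0
```

```bash
python3 mv.py 476.4 -472.9 71 93.05 1
```

```text
t 62.3 grasp [ 476.  -472.8   72.1] ang 93.06 F [-1.5  1.4  3.2] grip 13.4 q6 -2.52
D [[-0.0004, -0.0001, 0.0011]]
R [0.0001, 0.0001, 0.0002] x 1
```

Call:
arm_command(
  delta_pos=[
    [0, 0, -0.006],
    [0, 0, -0.014],
    [0, 0, -0.02],
    [0, 0, -0.02],
    [-0.004, 0.018, -0.01],
    [-0.008, 0.037, 0],
    [-0.008, 0.037, 0],
    [-0.008, 0.037, 0],
    [-0.0066, 0.0261, 0],
    [-0.002, 0.009, 0],
  ],
  rotation=[
    [0, 0, 0],
    [0, 0, 0],
    [0, 0, 0],
    [0, 0, 0],
    [0, 0, 0],
    [0, 0, 0],
    [0, 0, 0],
    [0, 0, 0],
    [0, 0, 0],
    [0, 0, 0],
  ],
  fingers=[0, 0, 0, 0, 0, 0, 0, 0, 0, 0],
)

```text
clock: 63.58
tcp_pos: [0.504, -0.3044, 0.301]
ee_rot: [-0.0, -0.028, 1.0, 0.001]
ft_force: [0.5, 0.1, -5.3]
grip_width: 0.149
gripper_force: 30.0
```

Call:
arm_command(
  delta_pos=[
    [0, 0, 0],
    [0, 0, 0],
    [0, 0, 0],
    [0, 0, 0],
  ],
  rotation=[
    [0, 0, 0],
    [0, 0, 0],
    [0, 0, 0],
    [0, 0, 0],
  ],
  fingers=[0, 0, 0, 0],
)

```text
clock: 64.08
tcp_pos: [0.5036, -0.3077, 0.3008]
ee_rot: [-0.0, -0.026, 1.0, 0.0]
ft_force: [-0.6, -0.0, -5.4]
grip_width: 0.151
gripper_force: 30.0
```

```bash
python3 mv.py 503.8 -307 100 93.05 1; python3 - <<'E'
from h import *
img,D,K,R,t=cam('top'); P=world(D,K,R,t); u,v=np.meshgrid(np.arange(560),np.arange(420))
img,D2,K,R,t=cam('side'); cv2.imwrite('pics/s2.png',img)
E
```

```text
t 64.1 grasp [ 503.6 -307.7  141.8] ang 93.01 F [-0.6 -0.  -5.4] grip 13.8 q6 -2.30
D [[-0.0003, 0.0007, 0.0418]]
R [0.0001, -0.0, -0.0007] x 1
```

Call:
arm_command(
  delta_pos=[
    [-0.0002, 0.0004, 0.015],
    [0, 0, 0.015],
    [0, 0, 0.008],
    [0, 0, 0],
    [0, 0, 0],
    [0, 0, 0],
  ],
  rotation=[
    [0, 0, 0],
    [0, 0, 0],
    [0, 0, 0],
    [0, 0, 0],
    [0, 0, 0],
    [0, 0, 0],
  ],
  fingers=[0, 0, 0, 0, 0, 0],
)

```text
clock: 64.92
tcp_pos: [0.5041, -0.3068, 0.2635]
ee_rot: [0.0, -0.027, 1.0, -0.0]
ft_force: [-1.0, -0.9, -5.9]
grip_width: 0.15
gripper_force: 30.0
```

```bash
python3 mv.py 503.8 -307 95 93.05 1
```

```text
t 64.9 grasp [ 504.3 -306.9  104.5] ang 93.06 F [-1.  -0.9 -5.9] grip 13.8 q6 -2.30
D [[0.0003, -0.0002, 0.0095]]
R [-0.0007, 0.0009, 0.0002] x 1
```

Call:
arm_command(
  delta_pos=[
    [0.0002, 0, 0.004],
    [0, 0, 0.003],
    [0, 0, 0.0015],
    [0, 0, 0.001],
    [0, 0, 0],
    [0, 0, 0],
  ],
  rotation=[
    [0, 0, 0],
    [0, 0, 0],
    [0, 0, 0],
    [0, 0, 0],
    [0, 0, 0],
    [0, 0, 0],
  ],
  fingers=[0, 0, 0, 0, 0, 0],
)

```text
clock: 65.68
tcp_pos: [0.5036, -0.3065, 0.2541]
ee_rot: [0.0, -0.027, 1.0, 0.0]
ft_force: [-3.7, 2.4, 4.0]
grip_width: 0.147
gripper_force: 30.0
```

```bash
python3 mv.py 503.8 -307 95 93.05 1
```

```text
t 65.7 grasp [ 503.6 -306.5   95.1] ang 93.06 F [-3.7  2.4  4. ] grip 13.5 q6 -2.30
D [[-0.0001, -0.0005, 0.0001]]
R [0.0001, 0.0, 0.0003] x 1
```

Seated at exactly the expected height. Release, retreat and check.

Call:
arm_command(
  delta_pos=[
    [0, 0, 0],
    [0, 0, 0],
    [0, 0, 0],
    [0, 0, -0.03],
    [0, 0, -0.05],
    [0, 0, -0.06],
    [0.03, 0.03, -0.01],
    [0.03, 0.05, 0],
    [0.03, 0.05, 0],
    [0, 0, 0],
  ],
  rotation=[
    [0, 0, 0],
    [0, 0, 0],
    [0, 0, 0],
    [0, 0, 0],
    [0, 0, 0],
    [0, 0, 0],
    [0, 0, 0],
    [0, 0, 0],
    [0, 0, 0],
    [0, 0, 0],
  ],
  fingers=[0.05, 0.05, 0.05, 0.05, 0.05, 0.05, 0.05, 0.05, 0.05, 0.05],
)

```text
clock: 66.92
tcp_pos: [0.405, -0.179, 0.4037]
ee_rot: [-0.0, -0.028, 1.0, 0.001]
ft_force: [1.2, -1.4, 0.5]
grip_width: 0.543
gripper_force: 0.0
```

Call:
arm_command(
  delta_pos=[
    [0, 0, 0],
    [0, 0, 0],
  ],
  rotation=[
    [0, 0, 0],
    [0, 0, 0],
  ],
  fingers=[0.05, 0.05],
)

```text
clock: 67.18
tcp_pos: [0.4077, -0.1826, 0.4036]
ee_rot: [0.0, -0.026, 1.0, -0.0]
ft_force: [0.1, -0.5, 0.5]
grip_width: 0.547
gripper_force: 0.0
```

```bash
python3 tray.py; python3 - <<'E'
from h import *
img,D,K,R,t=cam('top'); P=world(D,K,R,t); u,v=np.meshgrid(np.arange(560),np.arange(420)); z=P[...,2]
b=(u>355)&(u<410)&(v>180)&(v<300)
for a,c in((.042,.06),(.085,.13)):
    m=big(b&(z>a)&(z<c)); print(rect(P,m),np.median(z[m]),[round(float(np.median(z[m&(v>p)&(v<q)])),4) for p,q in((195,230),(255,290))])
img,*_=cam('side'); cv2.imwrite('pics/s3.png',img)
E
```

```text
tray [558.9  28.6] [124.6 301.5] -7.22 (array([558.6,  28.3]), array([124. , 300.4]), -7.24)
red,blue strips [array([563.52915231,  90.45785289]), array([548.12536138, -37.20822398])]
angle from strips -6.8798728889920255
red [566.7  91.8] blue [550.5 -35.2]
rail (array([565.7,  92.2]), array([ 53.8, 108.4]), -7.55, 554) (array([565.5,  91.8]), array([ 54.1, 108.3]), -7.72)
rail (array([548.4, -36.2]), array([ 54.1, 107.7]), -7.74, 541) (array([548.2, -36.2]), array([ 53.9, 107.7]), -7.75)
(array([ 514.5, -307. ]), array([ 86.8, 244.2]), -86.64, 1915) 0.04954670229949922 [0.0495, 0.05]
(array([ 507.2, -307.1]), array([ 16. , 119.6]), -87.17, 256) 0.09843421242254069 [0.0984, 0.0985]
```

View pics/s3.png

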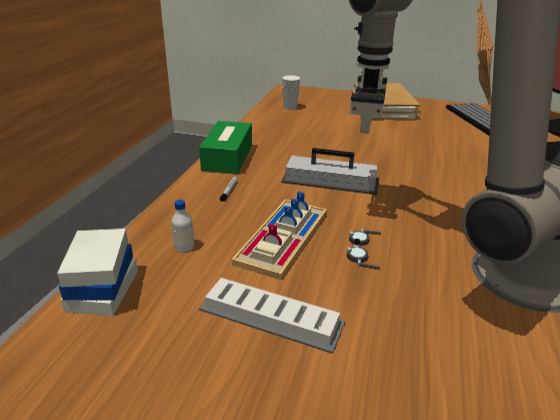

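The side view shows the lid seated on the mould and four lenses upright in the tray. The rack is empty, and the frame, bottle and penlight are undisturbed. From its far edge, the lid is within about 0.5 mm of where it started.

```bash
python3 -c "
from cell import ctrl
print(ctrl.job_done())"
```

```text
the job is handed in; nothing more can be done
None
```

The job is finished and handed in at about 67 s: both rails lie flat in the tray, the one red and three blue lenses stand fully down in their matching bays, and the lid is back on the empty mould within about 0.5 mm of its starting position, even though it was knocked aside partway through.

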